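# Slide the wax pot to its empty ring and stand the spatula in it

### The arm

A 6-joint arm with a two-finger parallel gripper is mounted at the origin on the work surface. World frame = base frame: x ahead of the robot, y to its left, z up, the work surface at z = 0. Lengths are in m, angles in rad, forces in N, time in s.
With the tool pointing down it reaches from about 0.375 to 0.975 m from the base axis. Payload 3.8 kg.
Tool frame: the origin (TCP) lies at the very end of the fingers, on their centre line; the grasp point (between the pads) lies 19 mm behind it; y points along the fingers, x is the direction in which the jaws open and shut, and the axes are right-handed (so a half turn about y gives the same grasp; the last joint's range is limited). The gripper opens to 85 mm and grips with 20 to 120 N. Pads are 22 mm wide; open, the fingers measure 114 mm over their backs; the gripper's body (76 mm by 85 mm) begins 54 mm behind the grasp point. The pads swing forward as they close: fully open they stand 13 mm farther back than shut.
Start: joints at [-1.25, 0.264, 1.604, -0, 1.274, -0.037], TCP at [0.236, -0.632, 0.231] pointing down, gripper open.
Joint ranges: [-2.63, 2.63], [-0.94, 2.18], [0.31, 2.57], [-1.31, 4.45], [0, 2.66], [-2.55, 2.55]. Speed limits (rad/s): [2.57, 2.57, 3.14, 3.14, 3.14, 3.14].

### API

Orientations are given as a rotation vector (axis times angle).
In Python, from workcell import sense, camera, job_done gives the robot as it stands.
- The arm moves only by the tool carry_out, never from a script. Its argument "motion" is a list of rows, each a list of 2 entries, a list of its own where there are three numbers: the shift along the tool's x, y, z in m, then the turn, a rotation vector about the tool's x, y, z in rad. In form: [[[x, y, z], [ax, ay, az]], ...]. A call has 1 to 10 rows; each row is the pose to reach, as a shift and turn from the pose measured when the call began, along the tool's axes at that moment; what a row does not reach only later rows make up. A row lasts 1/12 s, in which the tool goes at most 41.7 mm and 7.16 degrees, less where a joint would pass 70% of its speed; a pose out of reach is approached as far as the arm can. A call with a gripper value outside its range is refused whole. "fingers" is the closure, from 0 (fully open) to 1 (shut), set as the call begins (left out, the last holds). The fingers move at their own pace and stop on an object; "grip_force" is the grip in N (left out, the last holds). Time passes only in rows, so rows that repeat a pose let the fingers close. It gives the time, the measured TCP pose, the force and the opening at its end, in the units of the state.
- sense(): the state, without advancing time (a new reading comes with each control period).
- camera(name): name is "scene" or "top"; returns a dict with "color" (420x560x3 uint8, blue, green, red), "fx", "fy", "cx", "cy" (pixels), "k1" (the pictures are not rectified: a ray, as slopes to the right and down, at radius r is drawn at 1 + k1 r^2 times it, then the intrinsics apply), "world_to_cam" (4x4, takes a point from world to camera coordinates). Camera axes: x right, y up, looking along -z (the intrinsics and any distortion apply to the point x, -y, -z); pixel columns grow to the right and rows downward; lengths in m; the calibration is good to about 2 mm. A picture is of the moment at which its call begins. There is no depth.
- job_done(): hands the job in, once; it reports no verdict.
The state is a dict: "clock": time; "joints": joint angles; "joint_velocities": joint speeds; "effort": joint torques, N m; "tool_pos": TCP position; "tcp_rot": TCP orientation; "wrist_force": force on the tool from outside, world axes, zero at the start; "wrist_torque": the same for the moment, N m; "gripper_width": finger opening in m.
Only numpy, scipy, OpenCV 4.12 (cv2) and the standard library are available. Lean on these libraries where they do the work, as an engineer would, in place of code of your own. Each camera call takes 0.05 s, during which the arm holds its last target.

### The job

Get the wax pot ready for stirring. Slide the steel pot across the hob's glass to the empty printed ring and leave it standing wholly inside that ring; keep it flat on the glass all the way and never lift or tip it. Then lift the flat steel spatula off its pegboard hook and lower it, without dropping it in, blade down into the pot, where it is left leaning on the rim, and leave the other things on the table and hooks where they are.

Things in the scene. Friction and masses are not known exactly. Their poses are not given: they have to be found in the camera images.
- hob: two-zone bench hob, fixed: steel body 270 (its x) x 440 (its y) x 46 mm high with a flat black glass top at height 46 mm; two black knobs, 31 mm across and 16 mm high, stand on the glass in the strip along its front (-x) edge, 108 mm in front of the centre and 105 mm to either side. Origin: centre of its underside; z up
- ring_to: the empty printed ring, a single white circle of 132 mm inner diameter on the black glass: the place the pot must go to, either the left or the right place of the hob. Only print, nothing to bump into. Origin: its centre, on the glass; z up
- ring_from: the other printed ring, a double white circle of 156 mm diameter, where the pot stands at the start; the two ring centres are 216 mm apart. Origin: its centre, on the glass; z up
- pot: open empty stainless pot, 104 mm outer diameter, 100 mm high, wall 3.5 mm, inner floor 4 mm up, 0.35 to 0.65 kg, with a black straight stick handle pointing along its -x, level and 76 mm above the pot's underside. Origin: centre of its underside (on the glass, height 46 mm); z up
- pot_handle (a point): grip point in the middle of the pot's handle: the grip is a bar along the pot's x, 18 mm wide, 14 mm high and 82 mm long, reaching from 65 to 147 mm from the pot's axis; this point is 110 mm from the pot's axis and 76 mm above its underside
- pegboard: white steel bench-top pegboard, fixed at the left, 360 mm wide (its x), 330 high, 12 thick; its face looks along its -y, to the middle of the table. Origin: centre of its underside; z up. Three wire hooks, 6 mm thick, stand out 60 mm from the face at x = -80, 0 and 80 mm; top of the level wire 285 mm up; their ends, 65 mm from the face, turn up 9 mm above the wire
- spatula: flat stainless spatula, 200 mm long, 90 g, hanging blade down from any one of the three hooks. Origin: middle of the blade's lower edge; z runs from blade to handle end (up while hanging), y square to its flat (hanging: -y points away from the board), x across its width. Blade 40 mm wide, 3 thick, z = 0 to 84 mm; neck 30 wide to z = 96; handle 20 wide, 6 thick to z = 169; then the hanging slot
- spatula_tip (a point): middle of the spatula's lower blade edge (z = 0 of the spatula), 90 mm above the table while it hangs
- spatula_grip (a point): point on the middle of the spatula's handle 108 mm above the blade's edge, about 20 mm above the balance point; the handle is 20 mm wide and 6 mm thick there
- spatula_eye (a point): middle of the bar over the spatula's hanging slot, 197.5 mm from the blade's edge. The slot is 16 mm wide, 26 high (outer width 26, 5 thick); its top bar rests on the hook wire, 45 mm in front of the board's face, some 9 mm behind the hook's upturned end. To unhook: raise it more than 9 but less than 20 mm, then draw it straight away from the board
- file_handle_eye (a point): hanging eye of the red plastic file handle (130 mm long, 29 mm thick) on one of the hooks: leave alone
- scriber_eye (a point): hanging eye of the aluminium scriber (150 mm long, 13 mm thick, 26 mm wide at its eye) on one of the hooks: leave alone
- cup: frosted plastic cup, 72 mm across the rim, 85 mm high, standing on the table: leave alone. Origin: centre of its underside
- mould: aluminium mould block 70 x 45 x 18 mm lying on the grey mat (150 x 100 x 4 mm): leave alone. Origin: centre of its underside
- jar: amber jar, 72 mm across, 95 mm high: leave alone. Origin: centre of its underside
- bottle: white bottle, 60 mm across, 160 mm high: leave alone. Origin: centre of its underside
- brush: brush lying on the table to the near left: leave alone. Origin: its underside, near the middle
There are look-alikes about, which are no part of the job. Of the things that look like the pot, the middle-sized one is meant.

How it is judged:
On the way, in this order (a step that is already met when the one before it is completed fails the run):
1. the pot stands at rest wholly inside the empty ring while the spatula still hangs on its hook (horizontal distance between pot and ring_to below 0.015 m and linear speed of pot below 0.02 m/s and distance of spatula_eye from where it was at the start of the episode below 0.02 m), for 0.2 s.
2. the spatula has been lifted clear of its hook and is held by the fingers (distance of spatula_eye from where it was at the start of the episode above 0.05 m and height (world z) of spatula_tip above 0.07 m and contact force between the fingers and spatula above 0.5 N), for 0.1 s.
At the end, for the whole second after the job is handed in: The pot is upright on the glass, its axis within 15 mm of the empty ring's centre; the spatula is blade down in it, the blade edge under 40 mm above the pot's underside and within 52 mm of its axis, the handle end over 100 mm above the underside; both at rest (horizontal distance between pot and ring_to below 0.015 m and angle between pot's own z axis and vertical below 0.05 rad and z of pot in the frame of hob below 0.049 m and horizontal distance between spatula_tip and pot below 0.052 m and z of spatula_tip in the frame of pot below 0.04 m and z of spatula_eye in the frame of pot above 0.1 m and linear speed of spatula below 0.03 m/s and linear speed of pot below 0.02 m/s); the robot touches nothing.
It fails at once if the pot is lifted more than 6 mm off the glass (z of pot in the frame of hob above 0.052 m).
It fails at once if the pot is tipped by more than 0.12 rad (angle between pot's own z axis and vertical above 0.12 rad).
It fails at once if the spatula is let fall into the pot from a height (over 1.1 m/s, out of the fingers, over the pot) (linear speed of spatula above 1.1 m/s and horizontal distance between spatula_tip and pot below 0.06 m and contact force between the fingers and spatula below 0.1 N).
It fails at once if the file handle or the scriber is knocked off its hook (distance of any of file_handle_eye, scriber_eye from where it was at the start of the episode above 0.025 m).
It fails at once if the cup, mould, jar, bottle or brush is moved by more than 30 mm (distance of any of cup, mould, jar, bottle, brush from where it was at the start of the episode above 0.03 m).
It also fails if it takes over 61 s, if anything falls off the work surface, if the arm or the gripper's body presses on something with over 40 N, if the wrist force passes 120 N, or if a joint passes its speed limit or range.

## Working session

There is one attempt and no reset: what is moved stays moved. The work goes in short steps, Python scripts to look and compute and a tool call to move; the robot and the scene stay as the last step left them, time stands still between calls to the robot, and variables do not carry over. Pictures are saved under pics/ and viewed, and the job is handed in when it is done.

Besides the shell and the picture viewer there is one more tool, called as a command line: name --argument value ..., lists and objects as JSON in quotes. carry_out: Moves the arm, as the interface text tells. Its arguments: {"type":"object","properties":{"motion":{"type":"array"},"fingers":{"type":"number"},"grip_force":{"type":"number"}},"required":["motion"]}

```bash
mkdir -p pics; ls; python3 - <<'E'
from workcell import sense,camera
import cv2,json
s=sense();print(s)
for n in("scene","top"):
    c=camera(n);cv2.imwrite(f"pics/{n}0.png",cv2.resize(c["color"],(784,588),interpolation=cv2.INTER_CUBIC));print(n,{k:v for k,v in c.items() if k!="color"})
E
```

```text
pics
{'clock': 0.0, 'joints': array([-1.24993158e+00,  2.64713762e-01,  1.60540113e+00, -1.98793109e-05,
        1.27374908e+00, -3.68843922e-02]), 'joint_velocities': array([ 0.00122872, -0.00120689, -0.00231478,  0.00168631,  0.0005439 ,
       -0.00158953]), 'effort': array([ 1.35591985e-03, -5.15116167e+01, -3.67305493e+01,  1.58924595e-04,
        1.29567058e-02,  2.46363902e-05]), 'tool_pos': array([ 0.23612423, -0.63154027,  0.22997396]), 'tcp_rot': array([-1.35609251,  0.94307483, -0.94005431]), 'wrist_force': array([-0.10181527, -0.59012866, -0.23456544]), 'wrist_torque': array([-0.04437753, -0.05519926,  0.01381979]), 'gripper_width': 0.0855250505760263}
scene {'fx': 407.999881325464, 'fy': 407.999881325464, 'cx': 282.5299766018725, 'cy': 209.45046111027506, 'k1': -0.05160389852233224, 'world_to_cam': array([[-0.65386304,  0.75640376, -0.01778974,  0.38049197],
       [-0.46466384, -0.38289441,  0.79842306,  0.0224023 ],
       [ 0.59711862,  0.53032558,  0.60183398, -1.52984023],
       [ 0.        ,  0.        ,  0.        ,  1.        ]])}
top {'fx': 461.8899806984045, 'fy': 461.8899806984045, 'cx': 277.4758235488284, 'cy': 212.38111759929396, 'k1': -0.11725511754086057, 'world_to_cam': array([[ 0.00730741, -0.99994337,  0.00773747, -0.13488293],
       [ 0.99479733,  0.00805563,  0.10155481, -0.46301788],
       [-0.10161139,  0.00695511,  0.99479986, -1.72652262],
       [ 0.        ,  0.        ,  0.        ,  1.        ]])}
```

View pics/scene0.png

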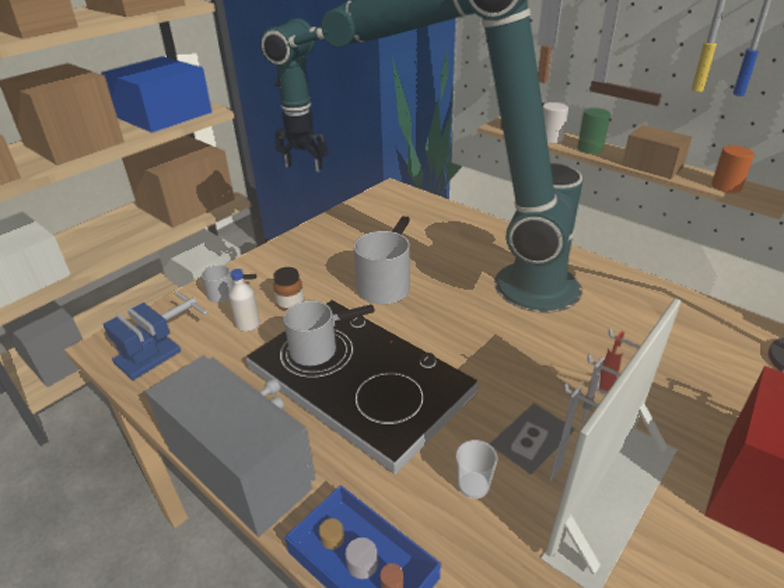

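View pics/top0.png

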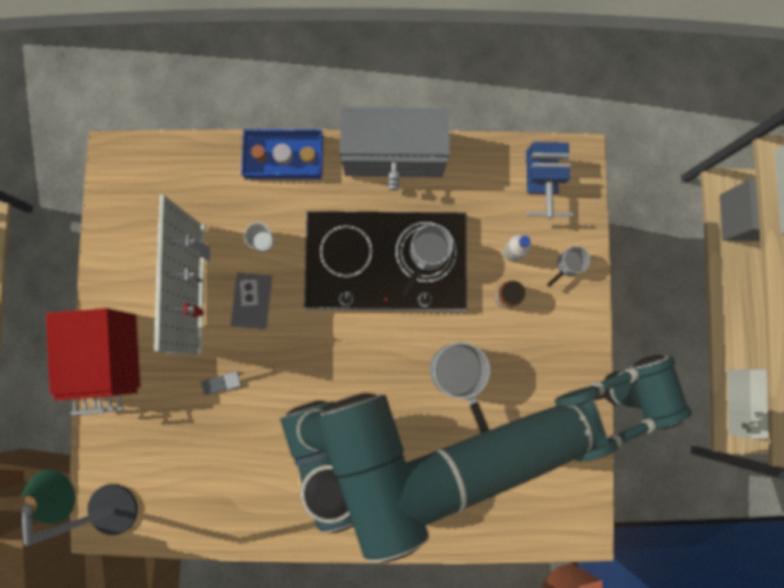

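The scene shows the pot on the hob's right ring with a larger pot nearer the base. The left ring is empty. On the pegboard the spatula looks to be on the hook farthest from the robot, with the scriber in the middle and the red handle nearest. I'll enlarge these areas next.

```bash
cat > h.py <<'E'
import numpy as np,cv2
from scipy.spatial.transform import Rotation as R
from scipy.optimize import least_squares
from workcell import sense,camera
def proj(c,P):
    P=np.atleast_2d(P);q=(c["world_to_cam"]@np.c_[P,np.ones(len(P))].T).T
    s=np.c_[q[:,0]/-q[:,2],-q[:,1]/-q[:,2]];r2=(s**2).sum(1,keepdims=True);s=s*(1+c["k1"]*r2)
    return np.c_[s[:,0]*c["fx"]+c["cx"],s[:,1]*c["fy"]+c["cy"]]
def ray(c,uv):
    d=np.array([(uv[0]-c["cx"])/c["fx"],(uv[1]-c["cy"])/c["fy"]]);s=d.copy()
    for _ in range(20): s=d/(1+c["k1"]*(s@s))
    M=c["world_to_cam"];v=M[:3,:3].T@np.array([s[0],-s[1],-1]);o=-M[:3,:3].T@M[:3,3]
    return o,v
def onz(c,uv,z):
    o,v=ray(c,uv);return o+v*(z-o[2])/v[2]
def tri(obs):
    A=np.zeros((3,3));b=np.zeros(3)
    for c,uv in obs:
        o,v=ray(c,uv);v=v/np.linalg.norm(v);Q=np.eye(3)-np.outer(v,v);A+=Q;b+=Q@o
    return np.linalg.solve(A,b)
def crop(c,x0,y0,w,h,name,k):
    cv2.imwrite("pics/"+name,cv2.resize(c["color"][y0:y0+h,x0:x0+w],None,fx=k,fy=k,interpolation=cv2.INTER_CUBIC))
E
python3 - <<'E'
from h import *
t=camera("top");s=camera("scene")
crop(t,210,140,140,105,"t_hob.png",5.6)
crop(s,170,200,180,135,"s_hob.png",4.4)
crop(t,100,130,120,130,"t_peg.png",4.5)
crop(s,370,215,130,130,"s_peg.png",4.5)
E
```

```text
(no output)
```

View pics/t_hob.png

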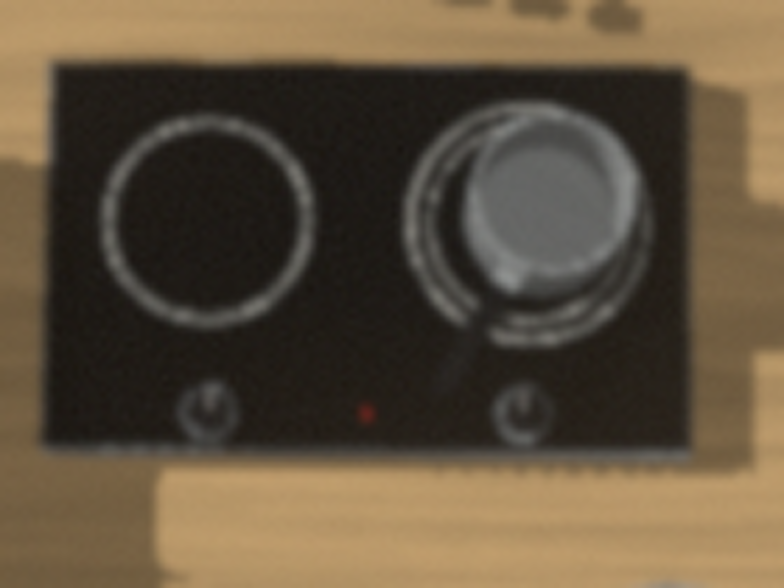

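View pics/s_hob.png

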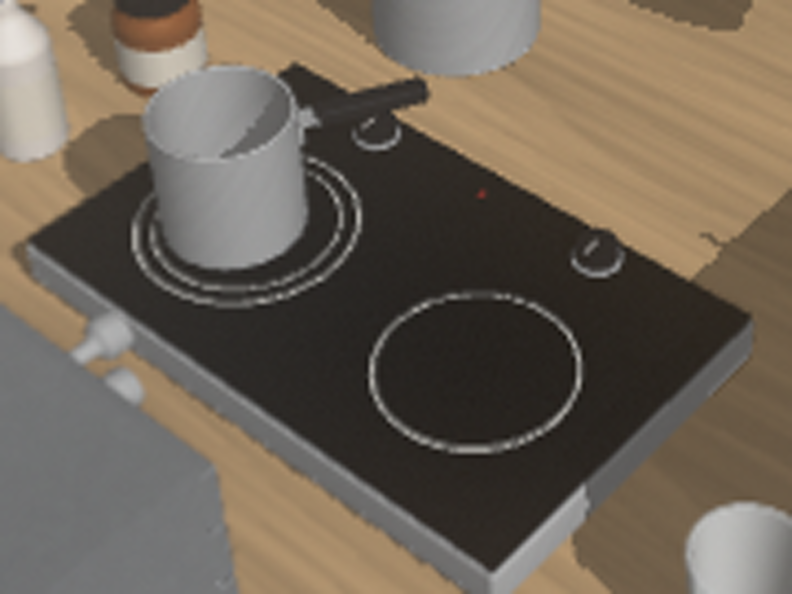

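View pics/t_peg.png

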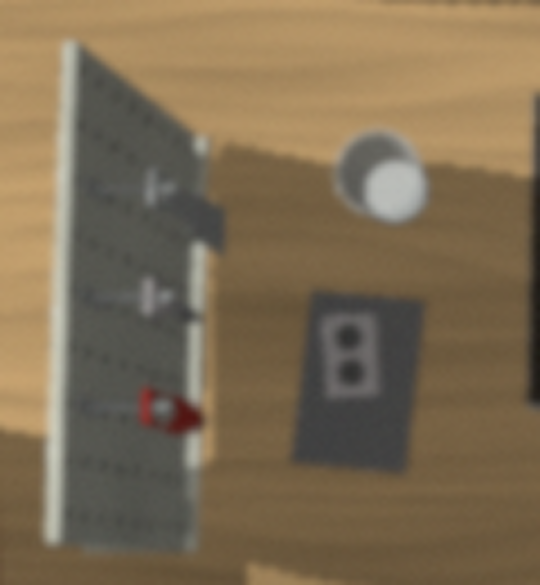

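View pics/s_peg.png

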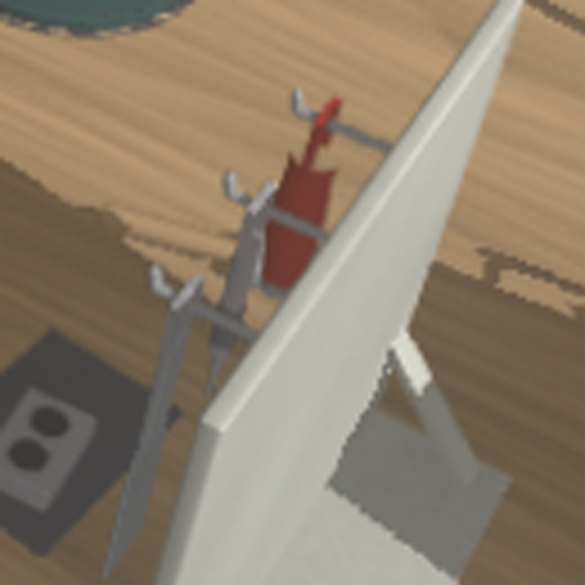

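```bash
cat > fit.py <<'E'
from h import *
t=camera("top");s=camera("scene")
def T(u,v):return ((u+.5)/5.6-.5+210,(v+.5)/5.6-.5+140)
def S(u,v):return ((u+.5)/4.4-.5+170,(v+.5)/4.4-.5+200)
def X(p,L):
    c,sn=np.cos(p[2]),np.sin(p[2]);return np.array([p[0]+c*L[0]-sn*L[1],p[1]+sn*L[0]+c*L[1],L[2]])
a,b=.135,.22
obs=[(t,T(52,62),(a,b)),(t,T(688,68),(a,-b)),(t,T(42,446),(-a,b)),(t,T(689,453),(-a,-b)),
(s,S(752,318),(-a,b)),(s,S(490,573),(a,b)),(s,S(28,245),(a,-b)),(s,S(295,65),(-a,-b)),
(t,T(208,412),(-.108,.105)),(t,T(523,412),(-.108,-.105))]
f=lambda p:np.concatenate([proj(c,X(p,(*l,.046)))[0]-uv for c,uv,l in obs])
r=least_squares(f,[.7,0,0],loss='soft_l1');print("hob",r.x,np.round(r.fun,1).reshape(-1,2).tolist())
for n,uv in(("to",(208,220)),("from",(529,225))):print(n,onz(t,T(*uv),.046))
# ring_to by circle extremes
th=np.linspace(0,2*np.pi,200)
def ext(c,x,y,z,rad):
    q=proj(c,np.c_[x+rad*np.cos(th),y+rad*np.sin(th),0*th+z]);return np.r_[q.min(0),q.max(0)]
def fitc(c,lo,hi,z,rad,p0):
    return least_squares(lambda p:ext(c,p[0],p[1],z,p[2])-np.r_[lo,hi],[*p0,rad]).x
print("ring_to top",fitc(t,T(100,112),T(315,328),.046,.067,(.75,.1)))
print("ring_to sc",fitc(s,S(369,290),S(583,453),.046,.067,(.75,.1)))
print("ring_from top",fitc(t,T(404,100),T(655,348),.046,.078,(.75,-.1)))
print("ring_from sc",fitc(s,S(131,155),S(362,306),.046,.078,(.75,-.1)))
print("rim top",fitc(t,T(463,107),T(641,285),.146,.052,(.75,-.1)))
print("rim sc",fitc(s,S(143,66),S(300,159),.146,.052,(.75,-.1)))
print("h end/start sc",onz(s,S(425,92),.122),onz(s,S(318,112),.122))
print("h top",onz(t,T(447,383),.122),onz(t,T(490,305),.122))
E
python3 fit.py
```

```text
hob [ 5.67149205e-01 -1.20409043e-01 -2.60048011e-04] [[-1.5, -1.6], [0.4, -1.6], [-1.4, 0.5], [0.6, 0.2], [0.9, -1.0], [-0.1, -0.0], [-1.8, -1.9], [-0.0, -1.7], [-0.2, -0.3], [-0.4, 0.1]]
to [ 0.58792944 -0.01424396  0.046     ]
from [ 0.5863705  -0.23058692  0.046     ]
ring_to top [ 0.58831197 -0.01385496  0.07313046]
ring_to sc [ 0.58782637 -0.01162633  0.06960101]
ring_from top [ 0.58757974 -0.23103625  0.08475361]
ring_from sc [ 0.59131399 -0.22458081  0.08036707]
rim top [ 0.58800788 -0.23880255  0.05707594]
rim sc [ 0.59099992 -0.23493755  0.05203927]
h end/start sc [ 0.46660942 -0.16370954  0.122     ] [ 0.53058956 -0.20606823  0.122     ]
h top [ 0.47022554 -0.17325824  0.122     ] [ 0.52082732 -0.20063944  0.122     ]
```

```bash
cat > ov.py <<'E'
from h import *
th=np.linspace(0,2*np.pi,90)
def draw(c,px,py,yaw,box,k,name,ring=None):
    x0,y0,w,h=box
    im=cv2.resize(c["color"][y0:y0+h,x0:x0+w],None,fx=k,fy=k,interpolation=cv2.INTER_CUBIC)
    def pl(P,col):
        q=(proj(c,P)-[x0,y0]+.5)*k-.5;cv2.polylines(im,[np.round(q).astype(int).reshape(-1,1,2)],True,col,1,cv2.LINE_AA)
    def circ(x,y,z,r,col):pl(np.c_[x+r*np.cos(th),y+r*np.sin(th),0*th+z],col)
    circ(px,py,.146,.052,(0,255,0));circ(px,py,.046,.052,(0,255,255))
    d=np.array([-np.cos(yaw),-np.sin(yaw)]);n=np.array([-d[1],d[0]])
    for z in(.115,.129):
        pl(np.array([[*(np.array([px,py])+d*a+n*b),z] for a,b in((.065,.009),(.147,.009),(.147,-.009),(.065,-.009))]),(0,0,255))
    if ring is not None: circ(*ring,.046,.066,(255,255,0));circ(*ring,.046,.002,(255,255,0))
    cv2.imwrite("pics/"+name,im)
E
python3 - <<'E'
from ov import *
t=camera("top");s=camera("scene")
a=(.590,-.2365,np.radians(-29))
draw(t,*a,(210,140,140,105),5.6,"ovt.png",(.588,-.0125));draw(s,*a,(170,200,180,135),4.4,"ovs.png",(.588,-.0125))
# big pot rough
print("bigpot", onz(t,((460+.5)/1.4,370/1.4),.13))
for n,uv in(("cup",(262/1.4,240/1.4)),):print(n,onz(t,uv,.0))
E
```

```text
bigpot [ 0.2703911  -0.31368107  0.13      ]
cup [0.62391524 0.22136904 0.        ]
```

View pics/ovt.png

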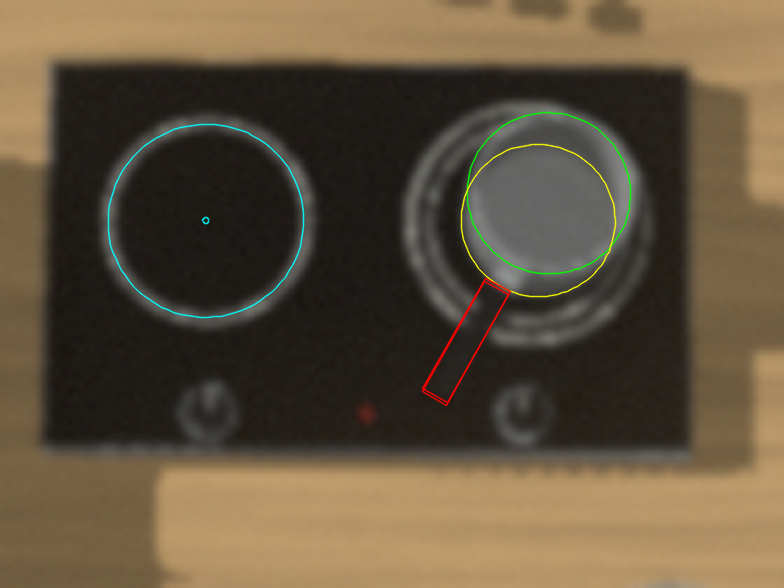

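View pics/ovs.png

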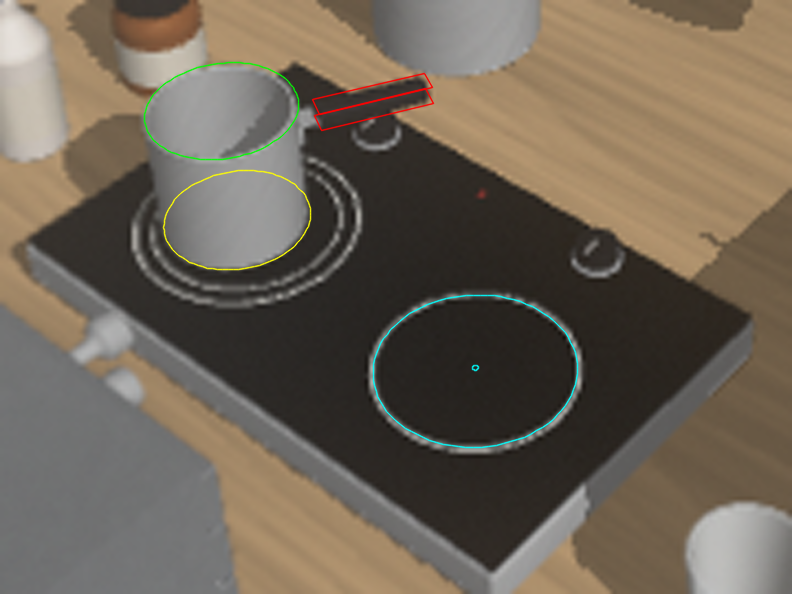

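```bash
cat > g.py <<'E'
from h import *
np.set_printoptions(precision=4,suppress=True)
def down(jaw_deg):
    x=np.array([np.cos(np.radians(jaw_deg)),np.sin(np.radians(jaw_deg)),0]);y=np.array([0,0,-1.]);return np.c_[x,y,np.cross(x,y)]
def to(pos,Rm):
    s=sense();R0=R.from_rotvec(s["tcp_rot"]).as_matrix()
    d=R0.T@(np.array(pos)-s["tool_pos"]);w=R.from_matrix(R0.T@Rm).as_rotvec()
    print("shift",d,"turn",w,"|",np.linalg.norm(d)/.0417,np.degrees(np.linalg.norm(w))/7.16);return d,w
def st():
    s=sense();R0=R.from_rotvec(s["tcp_rot"]).as_matrix();print(s["clock"],"pos",s["tool_pos"],"w",s["gripper_width"],"F",s["wrist_force"],"j",s["joints"]);print(R0)
E
python3 - <<'E'
from g import *
st()
for a in(60.5,240.5):to((.495,-.182,.20),down(a))
E
```

```text
0.4 pos [ 0.2363 -0.6321  0.2311] w 0.08541839938742904 F [0.1494 0.3074 0.2683] j [-1.2499  0.264   1.6042  0.      1.2737 -0.0369]
[[ 0.3502 -0.0001  0.9367]
 [-0.9367  0.0004  0.3502]
 [-0.0004 -1.      0.    ]]
shift [-0.3311  0.0312  0.3999] turn [-0.0004 -2.269  -0.0002] | 12.47241304712582 18.156885083541585
shift [-0.3311  0.0312  0.3999] turn [ 0.0001  0.8726 -0.0004] | 12.47241304712582 6.982780485413
```

carry_out --motion '[[[-0.03,0,0.037],[0,-0.12,0]],[[-0.06,0,0.073],[0,-0.24,0]],[[-0.09,0,0.109],[0,-0.36,0]],[[-0.12,0,0.145],[0,-0.48,0]],[[-0.15,0,0.181],[0,-0.6,0]],[[-0.18,0,0.217],[0,-0.72,0]],[[-0.21,0,0.253],[0,-0.84,0]],[[-0.24,0,0.29],[0,-0.96,0]],[[-0.27,0,0.326],[0,-1.08,0]],[[-0.3,0,0.362],[0,-1.2,0]]]' --fingers 0.3

```text
clock: 1.23
tool_pos: [0.4444, -0.2691, 0.2316]
tcp_rot: [-1.571, 0.005, -0.006]
wrist_force: [0.6, -0.3, -0.0]
gripper_width: 0.0598
```

```bash
python3 - <<'E'
from g import *
st()
to((.495,-.182,.20),down(60.5))
E
```

```text
1.2333 pos [ 0.4444 -0.2691  0.2316] w 0.059756297547640835 F [ 0.6488 -0.2627 -0.0177] j [-0.5925 -0.0327  1.9324  0.0003  1.2411 -0.5852]
[[ 1.      0.0008  0.0074]
 [-0.0074 -0.0002  1.    ]
 [ 0.0008 -1.     -0.0002]]
shift [0.0499 0.0316 0.0874] turn [ 0.0006 -1.0633  0.0006] | 2.530733829792147 8.508725307107033
```

carry_out --motion '[[[0.01,0,0.018],[0,-0.12,0]],[[0.02,0,0.035],[0,-0.24,0]],[[0.03,0,0.052],[0,-0.36,0]],[[0.04,0,0.07],[0,-0.48,0]],[[0.05,0,0.087],[0,-0.6,0]],[[0.05,0.01,0.087],[0,-0.72,0]],[[0.05,0.02,0.087],[0,-0.84,0]],[[0.05,0.03,0.087],[0,-0.96,0]],[[0.05,0.03,0.087],[0,-1.063,0]],[[0.05,0.03,0.087],[0,-1.063,0]]]'

```text
clock: 2.07
tool_pos: [0.4945, -0.182, 0.2008]
tcp_rot: [-1.408, -0.824, 0.824]
wrist_force: [0.0, -0.6, -0.1]
gripper_width: 0.0598
```

```bash
python3 - <<'E'
from g import *
st()
to((.495,-.182,.103),down(60.5))
s=camera("scene");crop(s,150,120,220,165,"s1.png",3.6)
s=camera("top");crop(s,210,140,140,105,"t1.png",5.6)
E
```

```text
2.0667 pos [ 0.4945 -0.182   0.2008] w 0.059772618655835934 F [ 0.0453 -0.5792 -0.0645] j [-0.4     0.0058  1.9526  0.0001  1.184  -1.4584]
[[ 0.4903 -0.0007 -0.8716]
 [ 0.8716  0.0004  0.4903]
 [-0.     -1.      0.0008]]
shift [ 0.0003  0.0978 -0.0005] turn [-0.0008  0.0024 -0.    ] | 2.3452625526260413 0.020506677697454803
```

View pics/s1.png

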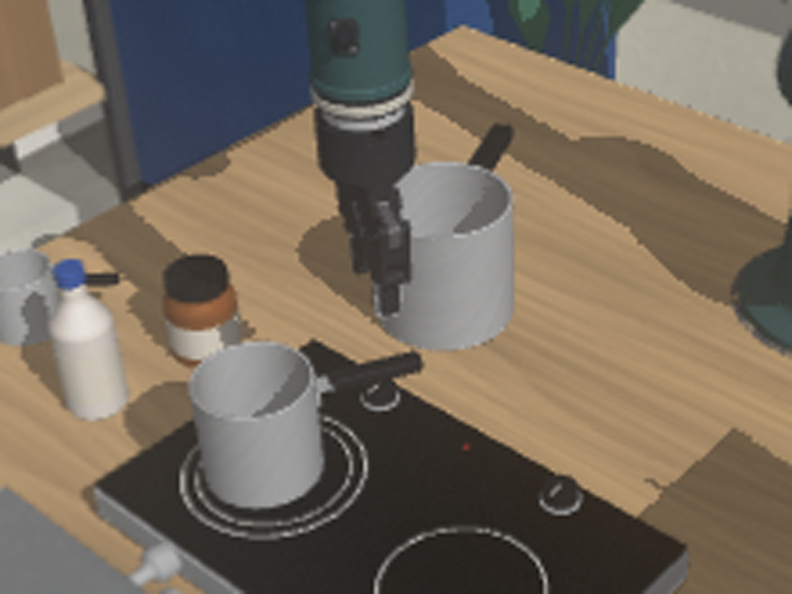

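View pics/t1.png

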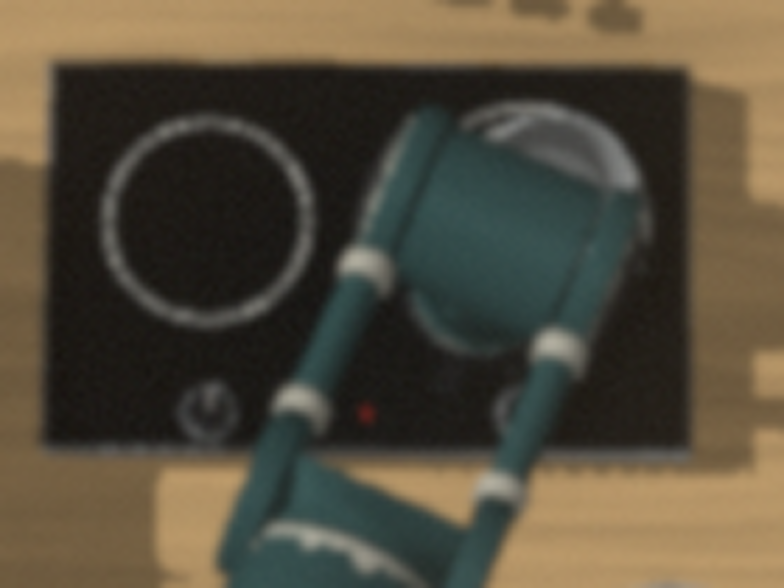

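The fingers are above the handle at about (390,300) and look aligned with it, so I'll descend.

carry_out --motion '[[[0,0.02,0],[0,0,0]],[[0,0.04,0],[0,0,0]],[[0,0.06,0],[0,0,0]],[[0,0.075,0],[0,0,0]],[[0,0.087,0],[0,0,0]],[[0,0.095,0],[0,0,0]],[[0,0.098,0],[0,0,0]],[[0,0.098,0],[0,0,0]]]'

```text
clock: 2.83
tool_pos: [0.4953, -0.1825, 0.1036]
tcp_rot: [-1.412, -0.819, 0.819]
wrist_force: [0.3, 0.6, 0.2]
gripper_width: 0.0598
```

```bash
python3 - <<'E'
from g import *
st()
s=camera("scene");crop(s,170,160,180,135,"s2.png",4.4)
E
```

```text
2.8333 pos [ 0.4953 -0.1825  0.1036] w 0.05980298874195379 F [0.3008 0.6409 0.2335] j [-0.4003  0.1038  2.0434  0.0001  0.9937 -1.4522]
[[ 0.496   0.0007 -0.8683]
 [ 0.8683 -0.0002  0.496 ]
 [ 0.0002 -1.     -0.0007]]
```

View pics/s2.png

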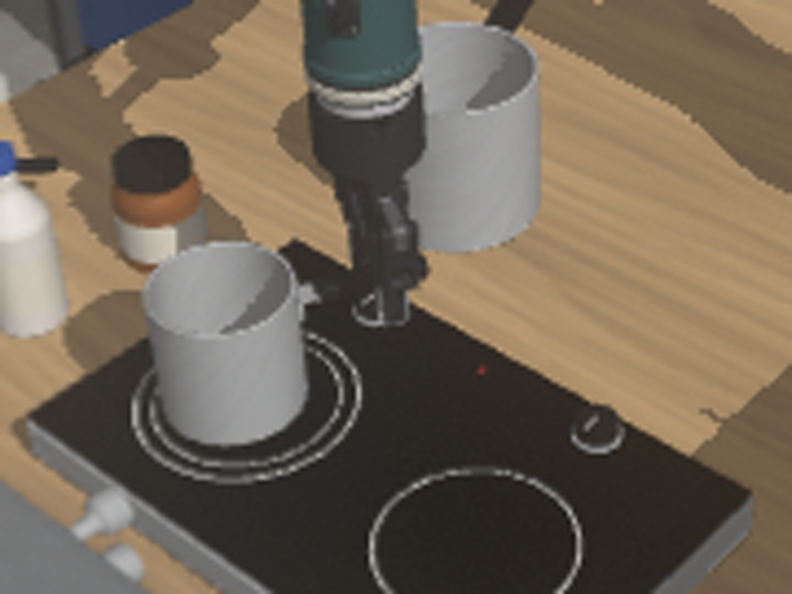

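The fingers straddle the handle at about (390,290). I'll close gently.

carry_out --motion '[[[0,0,0],[0,0,0]],[[0,0,0],[0,0,0]],[[0,0,0],[0,0,0]],[[0,0,0],[0,0,0]],[[0,0,0],[0,0,0]],[[0,0,0],[0,0,0]]]' --fingers 0.9 --grip_force 35

```text
clock: 3.38
tool_pos: [0.4962, -0.1831, 0.1053]
tcp_rot: [-1.414, -0.821, 0.818]
wrist_force: [-1.7, -0.2, 6.4]
gripper_width: 0.0173
```

```bash
python3 - <<'E'
from g import *
st()
s=camera("scene");crop(s,170,160,180,135,"s3.png",4.4)
E
```

```text
3.3833 pos [ 0.4962 -0.1831  0.1053] w 0.017334381683970973 F [-1.7273 -0.1745  6.4209] j [-0.4004  0.1022  2.0417 -0.0001  0.9945 -1.4523]
[[ 0.4959  0.0029 -0.8684]
 [ 0.8684 -0.0014  0.4959]
 [ 0.0003 -1.     -0.0032]]
```

View pics/s3.png

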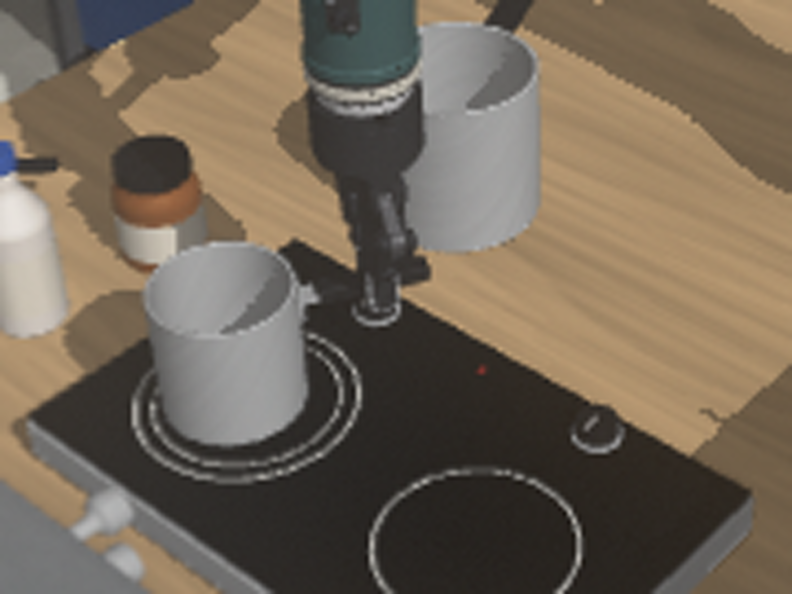

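carry_out --motion '[[[0,0,0],[0,0,0]],[[0,0,0],[0,0,0]]]'

```text
clock: 3.6
tool_pos: [0.4963, -0.1831, 0.1053]
tcp_rot: [-1.414, -0.821, 0.818]
wrist_force: [-0.8, -0.9, 1.9]
gripper_width: 0.0173
```

```bash
python3 - <<'E'
from g import *
st()
s=sense();R0=R.from_rotvec(s["tcp_rot"]).as_matrix();to(s["tool_pos"]+[-.003,.2235,0],R0)
E
```

```text
3.6 pos [ 0.4963 -0.1831  0.1053] w 0.01730492950863529 F [-0.7601 -0.9491  1.8691] j [-0.4005  0.1021  2.0417 -0.0001  0.9944 -1.4523]
[[ 0.496   0.0031 -0.8683]
 [ 0.8683 -0.0014  0.496 ]
 [ 0.0003 -1.     -0.0034]]
shift [ 0.1926 -0.0003  0.1135] turn [0. 0. 0.] | 5.360195043677776 0.0
```

carry_out --motion '[[[0.003,0,0.002],[0,0,0]],[[0.01,0,0.006],[0,0,0]],[[0.02,0,0.012],[0,0,0]],[[0.032,0,0.019],[0,0,0]],[[0.044,0,0.026],[0,0,0]],[[0.056,0,0.033],[0,0,0]],[[0.068,0,0.04],[0,0,0]],[[0.08,0,0.047],[0,0,0]],[[0.088,0,0.052],[0,0,0]],[[0.092,0,0.054],[0,0,0]]]'

```text
clock: 4.43
tool_pos: [0.4948, -0.0755, 0.1052]
tcp_rot: [-1.414, -0.822, 0.819]
wrist_force: [-0.2, -5.4, 0.9]
gripper_width: 0.0172
```

```bash
python3 - <<'E'
from g import *
st()
s=camera("scene");crop(s,190,160,180,135,"s4.png",4.4)
E
```

```text
4.4333 pos [ 0.4948 -0.0755  0.1052] w 0.017234791939649424 F [-0.2292 -5.4235  0.8855] j [-0.2002  0.0491  2.0992 -0.0016  0.9899 -1.2523]
[[ 0.495   0.0031 -0.8689]
 [ 0.8689 -0.0019  0.495 ]
 [-0.0002 -1.     -0.0036]]
```

View pics/s4.png

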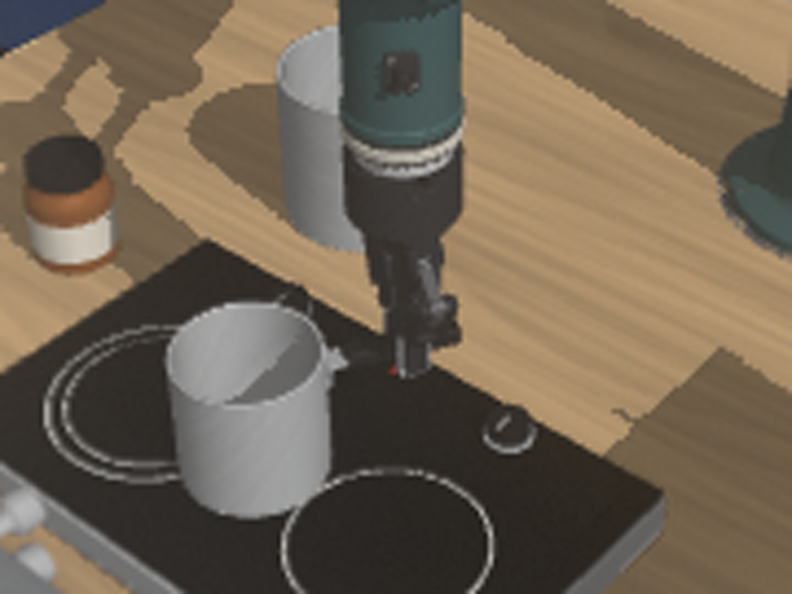

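carry_out --motion '[[[0.006,0,0.003],[0,0,0]],[[0.016,0,0.009],[0,0,0]],[[0.028,0,0.016],[0,0,0]],[[0.04,0,0.023],[0,0,0]],[[0.052,0,0.031],[0,0,0]],[[0.065,0,0.038],[0,0,0]],[[0.078,0,0.046],[0,0,0]],[[0.09,0,0.053],[0,0,0]],[[0.097,0,0.057],[0,0,0]],[[0.1,0,0.0587],[0,0,0]]]'

```text
clock: 5.32
tool_pos: [0.4933, 0.0413, 0.1051]
tcp_rot: [-1.413, -0.822, 0.82]
wrist_force: [0.1, -5.1, 1.6]
gripper_width: 0.0173
```

```bash
python3 - <<'E'
from g import *
from ov import *
st()
s=camera("scene");t=camera("top")
p=sense()["tool_pos"];a=(p[0]-.4963+.591,p[1]+.1831-.236,np.radians(-29.5));print(a)
draw(s,*a,(200,200,180,135),4.4,"s5.png",(.588,-.0125))
draw(t,*a,(210,140,140,105),5.6,"t5.png",(.588,-.0125))
E
```

```text
5.3167 pos [0.4933 0.0413 0.1051] w 0.017286803600912597 F [ 0.128  -5.0862  1.5559] j [ 0.0345  0.0392  2.1097 -0.0022  0.9899 -1.0183]
[[ 0.4941  0.0028 -0.8694]
 [ 0.8694 -0.0018  0.4941]
 [-0.0001 -1.     -0.0033]]
(np.float64(0.5880698536354169), np.float64(-0.011646728203551282), np.float64(-0.5148721293383273))
```

View pics/s5.png

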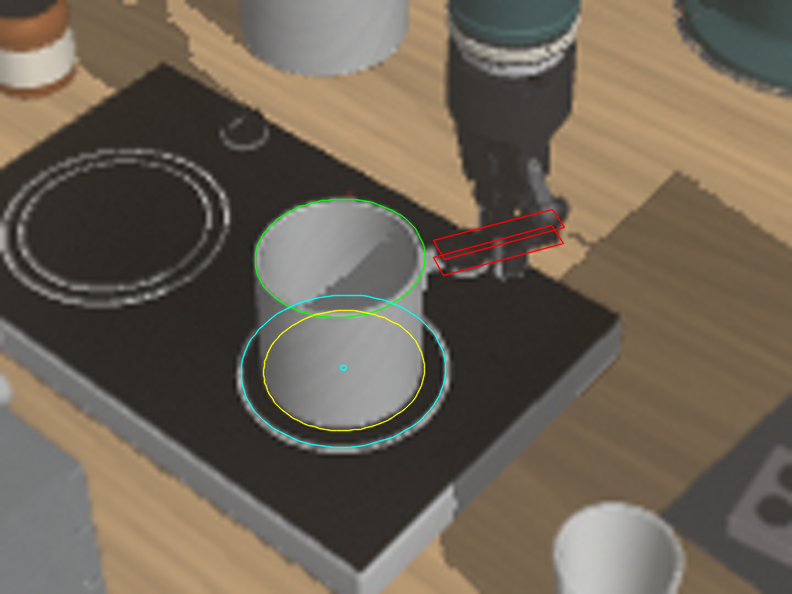

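View pics/t5.png

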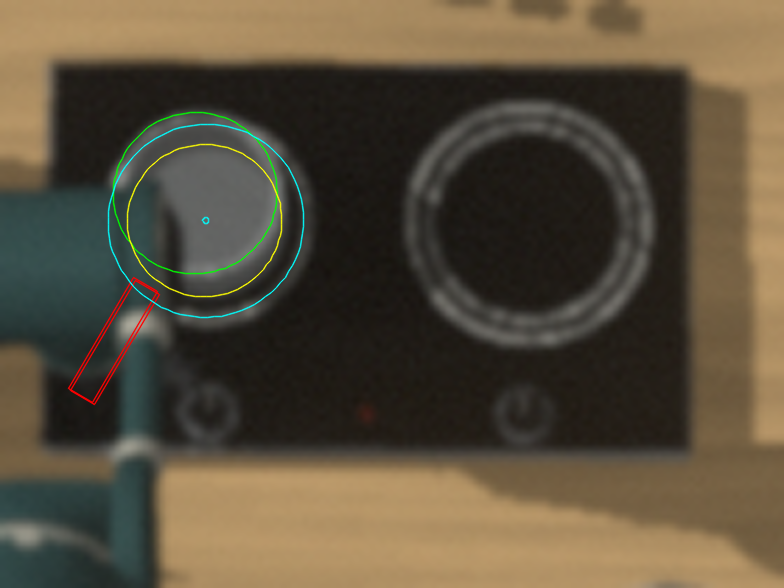

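The pot stands inside the ring within a few mm in both overlays. I'll open the fingers.

carry_out --motion '[[[0,0,0],[0,0,0]],[[0,0,0],[0,0,0]],[[0,0,0],[0,0,0]],[[0,0,0],[0,0,0]],[[0,0,0],[0,0,0]]]' --fingers 0.4

```text
clock: 5.83
tool_pos: [0.4931, 0.0411, 0.105]
tcp_rot: [-1.412, -0.822, 0.819]
wrist_force: [-0.5, -0.8, -0.5]
gripper_width: 0.0513
```

carry_out --motion '[[[0,-0.01,0],[0,0,0]],[[0,-0.03,0],[0,0,0]],[[0,-0.06,0],[0,0,0]],[[0,-0.1,0],[0,0,0]],[[0,-0.14,0],[0,0,0]],[[0,-0.17,0],[0,0,0]],[[0,-0.18,0],[0,0,0]]]'

```text
clock: 6.42
tool_pos: [0.4955, 0.0413, 0.2924]
tcp_rot: [-1.417, -0.83, 0.812]
wrist_force: [2.0, 1.1, -0.2]
gripper_width: 0.0511
```

```bash
python3 - <<'E'
from g import *
from ov import *
st()
s=camera("scene");t=camera("top")
a=(.588,-.0117,np.radians(-29.5))
draw(s,*a,(200,200,180,135),4.4,"s6.png",(.588,-.0125))
crop(s,400,235,80,110,"sp6.png",5.4)
crop(t,100,150,110,100,"tp6.png",5.8)
E
```

```text
6.4167 pos [0.4955 0.0413 0.2924] w 0.05110408722899073 F [ 1.9591  1.1223 -0.1813] j [ 0.0335 -0.1197  1.9017 -0.0005  1.3468 -1.0197]
[[ 0.4946  0.0129 -0.869 ]
 [ 0.8691 -0.0001  0.4947]
 [ 0.0063 -0.9999 -0.0112]]
```

View pics/s6.png

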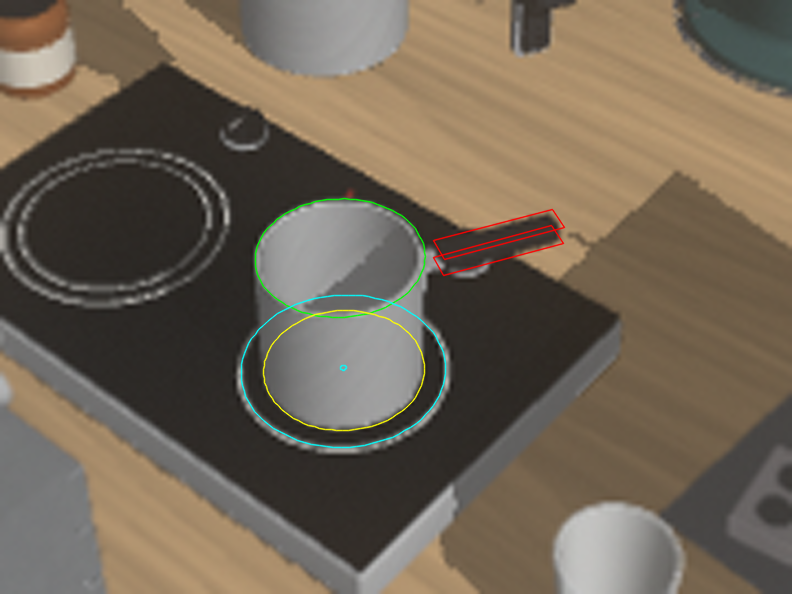

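View pics/sp6.png

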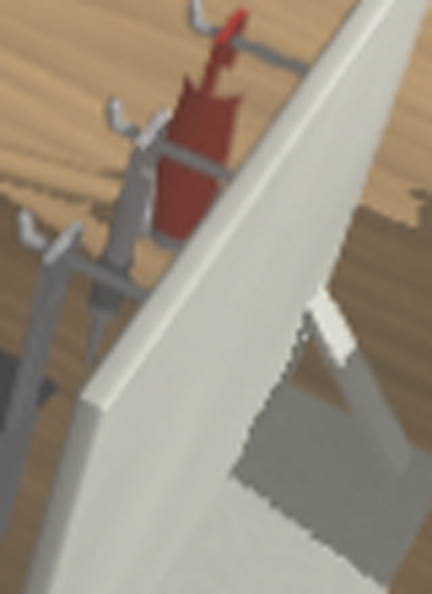

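View pics/tp6.png

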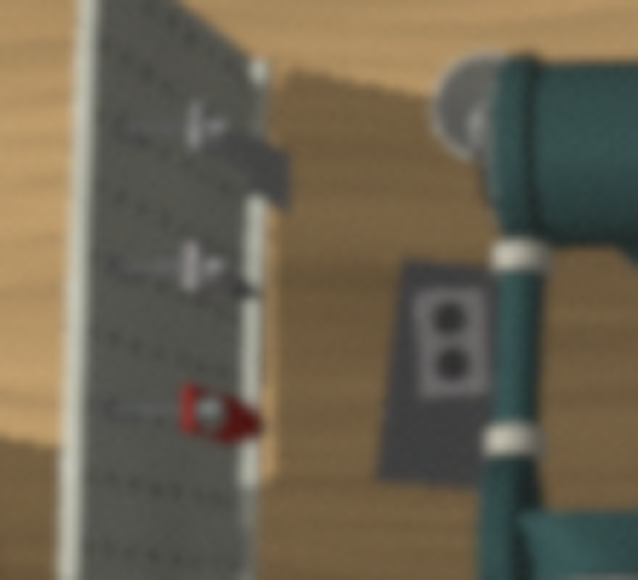

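```bash
python3 - <<'E'
from g import *
t=camera("top");s=camera("scene")
def T(u,v):return ((u+.5)/4.5-.5+100,(v+.5)/4.5-.5+130)
def S(u,v):return ((u+.5)/4.5-.5+370,(v+.5)/4.5-.5+215)
for n,a,b in(("tip file",(168,408),(297,95)),("tip scr",(170,297),(230,178)),("tip spat",(171,187),(155,270)),("bar scr",(150,298),(263,195)),("bar spat",(152,188),(187,292))):
    print(n,tri([(t,T(*a)),(s,S(*b))]),"top@z",onz(t,T(*a),.29),"sc@z",onz(s,S(*b),.29))
print("front top edge",onz(t,T(78,47),.33),onz(t,T(63,545),.33))
print("board corner far-top (scene 215,425 / 523,3)",onz(s,S(207,425),.33),onz(s,S(523,3),.33))
o=onz(s,S(107,577),.09);print("blade tip",o)
E
```

```text
tip file [0.4075 0.3255 0.2888] top@z [0.4075 0.3249 0.29  ] sc@z [0.4088 0.3261 0.29  ]
tip scr [0.488  0.3269 0.2896] top@z [0.488  0.3265 0.29  ] sc@z [0.4883 0.3272 0.29  ]
tip spat [0.5686 0.3287 0.2913] top@z [0.5688 0.3293 0.29  ] sc@z [0.5675 0.3281 0.29  ]
bar scr [0.4871 0.3432 0.2874] top@z [0.4872 0.3413 0.29  ] sc@z [0.4892 0.3449 0.29  ]
bar spat [0.5683 0.3447 0.2872] top@z [0.568  0.3434 0.29  ] sc@z [0.5707 0.3459 0.29  ]
front top edge [0.663  0.3901 0.33  ] [0.3076 0.3844 0.33  ]
board corner far-top (scene 215,425 / 523,3) [0.6698 0.3972 0.33  ] [0.3154 0.3991 0.33  ]
blade tip [0.5858 0.3471 0.09  ]
```

```bash
cat >> g.py <<'E'
def side(phi,yaw=1.1):
    p,w=np.radians(phi),np.radians(yaw);x=np.array([1,0,0.]);y=np.array([0,np.cos(p),-np.sin(p)])
    return R.from_euler('z',w).as_matrix()@np.c_[x,y,np.cross(x,y)]
E
python3 - <<'E'
from g import *
to((.568,.18,.29),side(20))
t=camera("top")
print(onz(t,((385+.5)/4.5-.5+100,(178+.5)/4.5-.5+130),.04))
E
```

```text
shift [ 0.1582 -0.0059  0.0027] turn [ 1.1065  0.8983 -0.6281] | 3.7961588532979906 12.463839998780614
[0.625  0.2215 0.04  ]
```

carry_out --motion '[[[0.012,0,0],[0.09,0.072,-0.05]],[[0.024,0,0],[0.178,0.144,-0.1]],[[0.036,-0.001,0],[0.266,0.216,-0.15]],[[0.048,-0.002,0.001],[0.354,0.288,-0.2]],[[0.06,-0.002,0.001],[0.442,0.36,-0.25]],[[0.072,-0.003,0.001],[0.53,0.43,-0.301]],[[0.084,-0.003,0.002],[0.62,0.503,-0.351]],[[0.096,-0.004,0.002],[0.708,0.575,-0.402]],[[0.108,-0.004,0.002],[0.797,0.647,-0.452]],[[0.12,-0.005,0.002],[0.885,0.719,-0.502]]]'

```text
clock: 7.5
tool_pos: [0.5489, 0.1466, 0.2855]
tcp_rot: [-0.563, -0.152, 0.173]
wrist_force: [-0.8, 0.3, -0.2]
gripper_width: 0.0508
```

```bash
python3 - <<'E'
from g import *
st();to((.568,.18,.28),side(20))
E
```

```text
7.5 pos [0.5489 0.1466 0.2855] w 0.050827850669339994 F [-0.7728  0.3067 -0.2468] j [-0.2779  0.2242  1.8559  0.8747  1.6078 -0.7626]
[[ 0.9743 -0.1211 -0.19  ]
 [ 0.2041  0.832   0.5159]
 [ 0.0956 -0.5414  0.8353]]
shift [0.0249 0.0285 0.0091] turn [ 0.2162  0.1692 -0.1252] | 0.9326586043404139 2.4147363826731723
```

carry_out --motion '[[[0.008,0.009,0.003],[0.072,0.056,-0.042]],[[0.016,0.019,0.006],[0.144,0.113,-0.083]],[[0.025,0.0285,0.009],[0.216,0.169,-0.125]],[[0.025,0.0285,0.009],[0.216,0.169,-0.125]],[[0.025,0.0285,0.009],[0.216,0.169,-0.125]]]'

```text
clock: 7.92
tool_pos: [0.5661, 0.1802, 0.2767]
tcp_rot: [-0.349, 0.003, 0.022]
wrist_force: [0.0, -0.7, 0.3]
gripper_width: 0.0512
```

```bash
python3 - <<'E'
from g import *
st();to((.568,.363,.2085),side(20));to((.568,.27,.242),side(20))
s=camera("scene");cv2.imwrite("pics/s7.png",cv2.resize(s["color"],(784,588)))
E
```

```text
7.9167 pos [0.5661 0.1802 0.2767] w 0.051217051092743604 F [ 0.0295 -0.6836  0.3286] j [-0.292   0.286   1.943   1.1055  1.592  -0.7126]
[[ 0.9998 -0.0216 -0.0012]
 [ 0.0207  0.9395  0.342 ]
 [-0.0062 -0.3419  0.9397]]
shift [ 0.0061  0.195  -0.0016] turn [-0.0001 -0.0053 -0.0036] | 4.678285669569143 0.05149089582164926
shift [ 0.004   0.0962 -0.0019] turn [-0.0001 -0.0053 -0.0036] | 2.308317049771138 0.05149089582164926
```

View pics/s7.png

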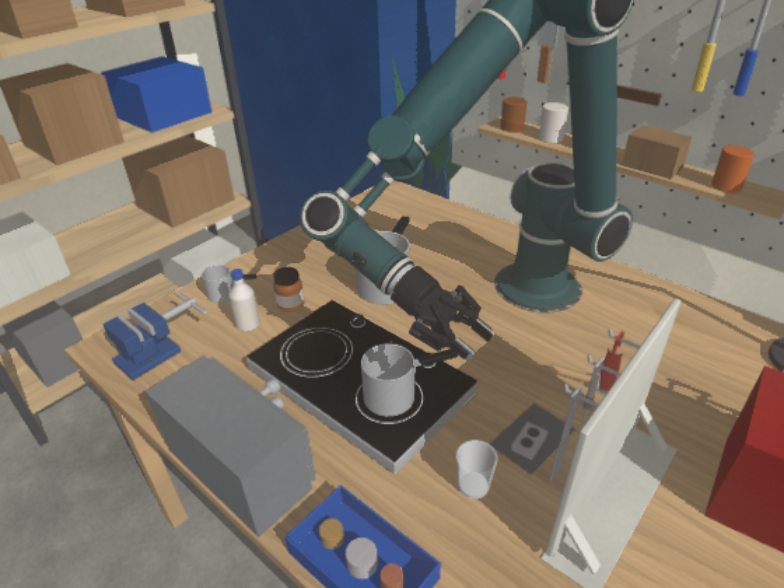

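carry_out --motion '[[[0.001,0.025,0],[0,-0.005,-0.004]],[[0.002,0.05,-0.001],[0,-0.005,-0.004]],[[0.003,0.075,-0.002],[0,-0.005,-0.004]],[[0.004,0.095,-0.002],[0,-0.005,-0.004]],[[0.005,0.11,-0.002],[0,-0.005,-0.004]],[[0.005,0.12,-0.002],[0,-0.005,-0.004]],[[0.005,0.12,-0.002],[0,-0.005,-0.004]]]'

```text
clock: 8.55
tool_pos: [0.5691, 0.2936, 0.2354]
tcp_rot: [-0.35, -0.008, 0.021]
wrist_force: [0.0, -0.4, 0.6]
gripper_width: 0.0514
```

```bash
python3 - <<'E'
from g import *
st();to((.568,.363,.2085),side(20))
s=camera("scene");t=camera("top");crop(s,330,210,160,140,"s8.png",4.2);crop(t,100,130,140,110,"t8.png",5)
E
```

```text
8.55 pos [0.5691 0.2936 0.2354] w 0.05135662156749793 F [ 0.0094 -0.4351  0.5777] j [-0.1004  0.3169  1.9957  1.2313  1.4214 -0.7421]
[[ 0.9998 -0.0188 -0.0115]
 [ 0.0216  0.939   0.3432]
 [ 0.0043 -0.3433  0.9392]]
shift [ 0.0003  0.0745 -0.0014] turn [ 0.0014  0.0049 -0.0008] | 1.7860132616683326 0.04105796958652471
```

View pics/s8.png

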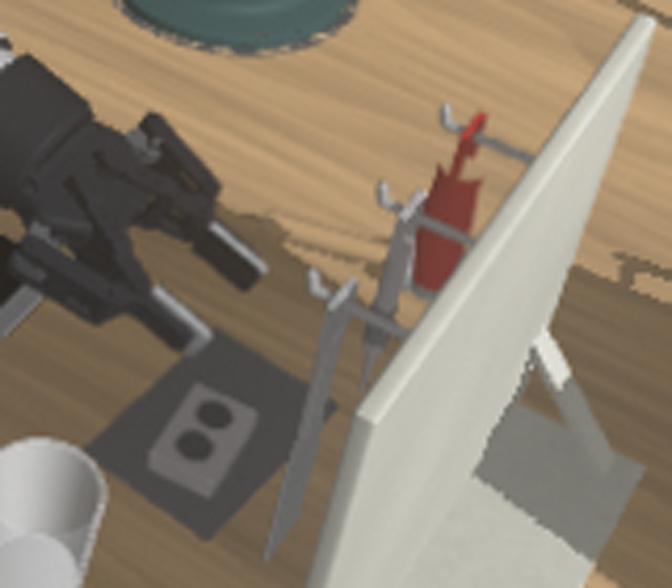

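View pics/t8.png

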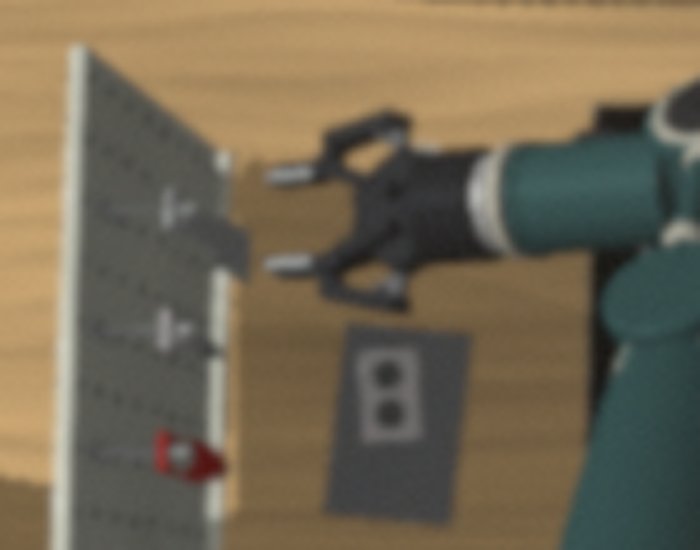

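carry_out --motion '[[[0,0.015,0],[0,0,0]],[[0,0.03,0],[0,0,0]],[[0,0.045,-0.001],[0,0,0]],[[0,0.058,-0.001],[0,0,0]],[[0,0.067,-0.001],[0,0,0]],[[0,0.072,-0.001],[0,0,0]],[[0,0.072,-0.001],[0,0,0]]]'

```text
clock: 9.23
tool_pos: [0.5677, 0.3607, 0.2095]
tcp_rot: [-0.35, -0.007, 0.021]
wrist_force: [-0.2, -0.6, 0.3]
gripper_width: 0.0514
```

```bash
python3 - <<'E'
from g import *
st();
s=camera("scene");t=camera("top");crop(s,360,210,130,130,"s9.png",4.5);crop(t,100,130,140,110,"t9.png",5)
E
```

```text
9.2333 pos [0.5677 0.3607 0.2095] w 0.05135662360158238 F [-0.1656 -0.5835  0.2553] j [ 0.0162  0.3538  2.0073  1.3164  1.3273 -0.7635]
[[ 0.9998 -0.0191 -0.0108]
 [ 0.0216  0.9391  0.343 ]
 [ 0.0035 -0.3431  0.9393]]
```

View pics/s9.png

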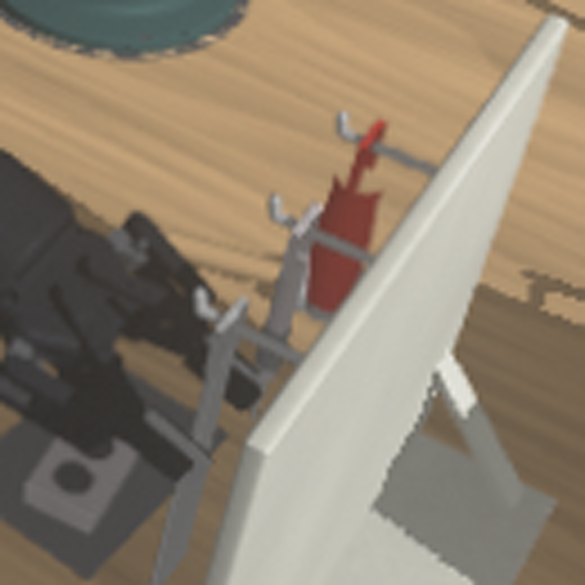

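View pics/t9.png

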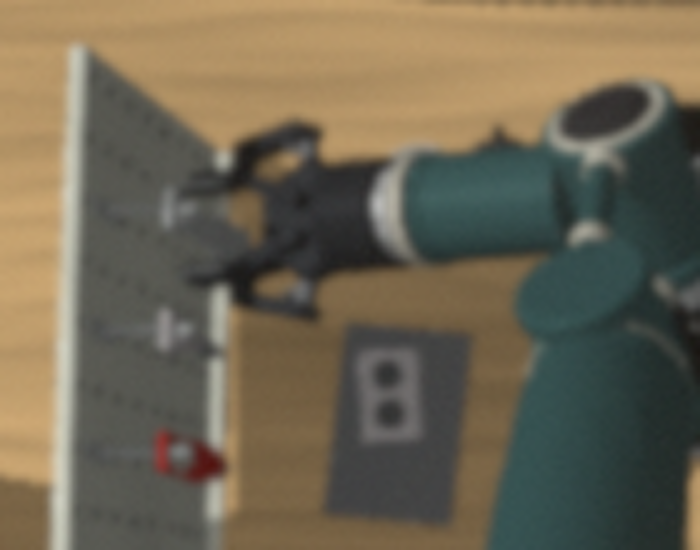

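```bash
python3 - <<'E'
from g import *
t=camera("top")
for P in((.568,.345,.215),(.568,.345,.2875),(.5677,.3607,.2095),(.593,.3607,.2095),(.543,.3607,.2095)):print(P,(proj(t,P)[0]-[100,130]+.5)*5-.5)
E
```

```text
(0.568, 0.345, 0.215) [199.1676 229.5181]
(0.568, 0.345, 0.2875) [167.6267 209.6405]
(0.5677, 0.3607, 0.2095) [179.1161 231.3199]
(0.593, 0.3607, 0.2095) [180.7441 195.2422]
(0.543, 0.3607, 0.2095) [177.5619 266.6844]
```

carry_out --motion '[[[0,0,0],[0,0,0]],[[0,0,0],[0,0,0]],[[0,0,0],[0,0,0]],[[0,0,0],[0,0,0]],[[0,0,0],[0,0,0]],[[0,0,0],[0,0,0]]]' --fingers 0.9 --grip_force 60

```text
clock: 9.88
tool_pos: [0.569, 0.3593, 0.2107]
tcp_rot: [-0.35, -0.009, 0.018]
wrist_force: [0.5, -0.5, 1.2]
gripper_width: 0.0184
```

```bash
python3 - <<'E'
from g import *
st();
s=sense();R0=R.from_rotvec(s["tcp_rot"]).as_matrix()
print(R0.T@[0,0,.014], R0.T@[0,-.03,.014])
s=camera("scene");crop(s,360,210,130,130,"s10.png",4.5)
E
```

```text
9.8833 pos [0.569  0.3593 0.2107] w 0.018418038651145472 F [ 0.4829 -0.5093  1.2278] j [ 0.0135  0.3526  2.0063  1.3163  1.328  -0.7634]
[[ 0.9998 -0.0164 -0.0118]
 [ 0.0195  0.9393  0.3427]
 [ 0.0055 -0.3428  0.9394]]
[ 0.0001 -0.0048  0.0132] [-0.0005 -0.033   0.0029]
```

View pics/s10.png

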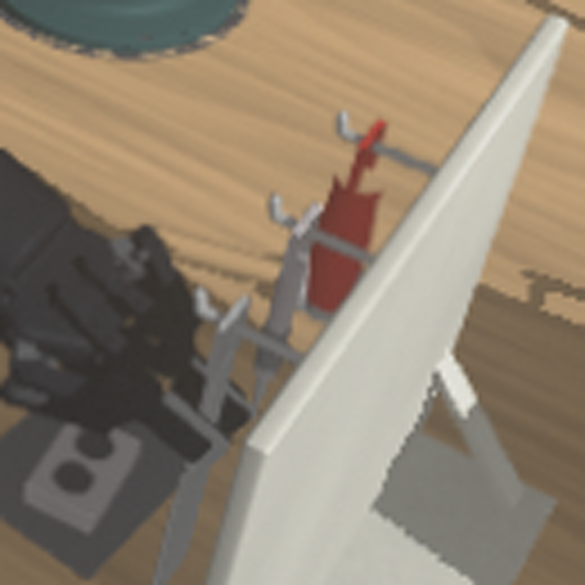

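carry_out --motion '[[[0,-0.001,0.004],[0,0,0]],[[0,-0.003,0.008],[0,0,0]],[[0,-0.004,0.011],[0,0,0]],[[0,-0.005,0.0136],[0,0,0]],[[0,-0.005,0.0136],[0,0,0]],[[0,-0.005,0.0136],[0,0,0]]]'

```text
clock: 10.43
tool_pos: [0.569, 0.3593, 0.2255]
tcp_rot: [-0.35, -0.01, 0.018]
wrist_force: [0.1, -0.2, -1.2]
gripper_width: 0.0185
```

```bash
python3 - <<'E'
from g import *
st();
s=sense();R0=R.from_rotvec(s["tcp_rot"]).as_matrix()
print(R0.T@[0,-.1,.0])
s=camera("scene");crop(s,390,240,80,80,"s11.png",7)
E
```

```text
10.4333 pos [0.569  0.3593 0.2255] w 0.01851376511466504 F [ 0.1214 -0.2365 -1.1707] j [ 0.0136  0.33    2.0016  1.3098  1.3346 -0.737 ]
[[ 0.9998 -0.0162 -0.0126]
 [ 0.0195  0.9392  0.3429]
 [ 0.0063 -0.343   0.9393]]
[-0.002  -0.0939 -0.0343]
```

View pics/s11.png

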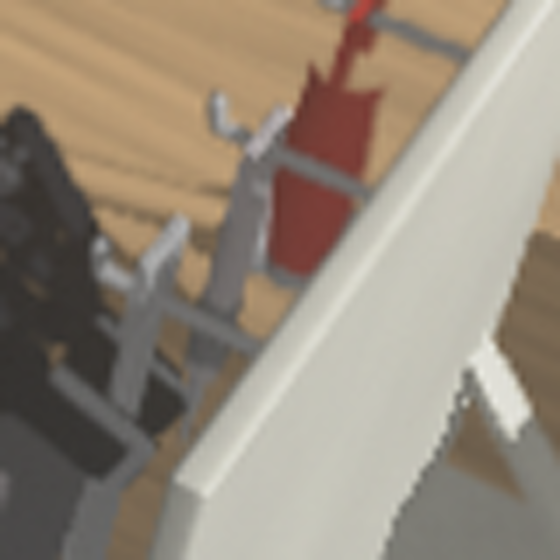

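carry_out --motion '[[[0,-0.005,-0.002],[0,0,0]],[[0,-0.011,-0.004],[0,0,0]],[[0,-0.018,-0.0066],[0,0,0]],[[-0.001,-0.025,-0.009],[0,0,0]],[[-0.001,-0.033,-0.012],[0,0,0]],[[-0.001,-0.045,-0.0164],[0,0,0]],[[-0.001,-0.058,-0.021],[0,0,0]],[[-0.001,-0.07,-0.0256],[0,0,0]],[[-0.002,-0.082,-0.03],[0,0,0]],[[-0.002,-0.094,-0.0343],[0,0,0]]]'

```text
clock: 11.32
tool_pos: [0.5688, 0.2575, 0.2252]
tcp_rot: [-0.35, -0.009, 0.018]
wrist_force: [-0.3, -0.2, -0.7]
gripper_width: 0.0184
```

```bash
python3 - <<'E'
from g import *
st();
s=camera("scene");crop(s,310,190,170,140,"s12.png",4.4)
E
```

```text
11.3167 pos [0.5688 0.2575 0.2252] w 0.018369025566803303 F [-0.3431 -0.2196 -0.7306] j [-0.1627  0.335   1.9952  1.1952  1.4561 -0.7755]
[[ 0.9998 -0.016  -0.0118]
 [ 0.0191  0.9392  0.3429]
 [ 0.0056 -0.3431  0.9393]]
```

View pics/s12.png

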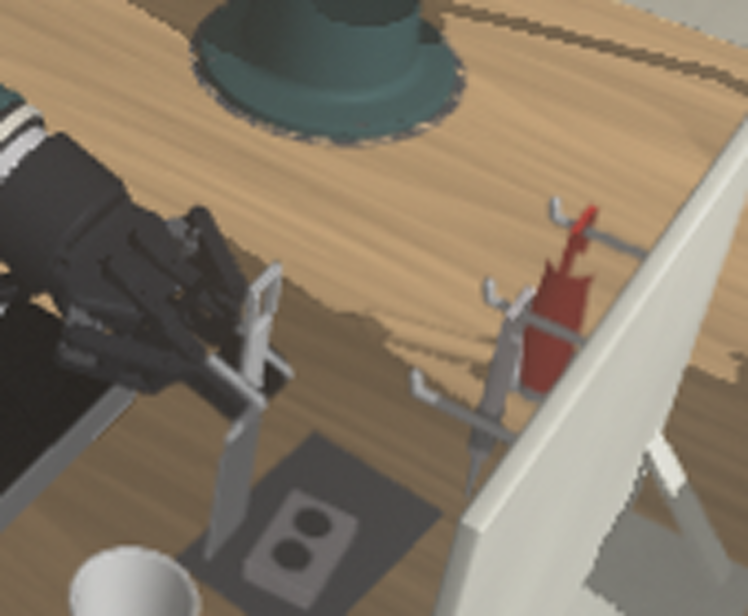

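```bash
cat >> g.py <<'E'
V=side(20,1.1).T@np.array([0,-.0143,-.1207])
def tiptcp(tip,phi): 
    Rm=side(phi);return np.array(tip)-Rm@V,Rm
def tip():
    s=sense();return s["tool_pos"]+R.from_rotvec(s["tcp_rot"]).as_matrix()@V
E
python3 - <<'E'
from g import *
print(tip())
for P,phi in(((.588,.10,.19),30),((.588,.0085,.19),30),((.588,.0085,.058),30)):
    p,Rm=tiptcp(P,phi);print(p);to(p,Rm)
E
```

```text
[0.5702 0.2414 0.1043]
[0.5876 0.135  0.3064]
shift [ 0.0164 -0.1418  0.0347] turn [-0.1725  0.0046  0.0042] | 3.5215282249272852 1.3815299999524973
[0.5876 0.0435 0.3064]
shift [ 0.0148 -0.2277  0.0032] turn [-0.1725  0.0046  0.0042] | 5.471623040026409 1.3815299999524973
[0.5876 0.0435 0.1744]
shift [ 0.0141 -0.1823 -0.1207] turn [-0.1725  0.0046  0.0042] | 5.253881548457462 1.3815299999524973
```

carry_out --motion '[[[0,-0.007,0.018],[-0.02,0,0]],[[0,-0.015,0.038],[-0.05,0,0]],[[0,-0.022,0.058],[-0.09,0,0]],[[0.002,-0.032,0.072],[-0.12,0,0]],[[0.004,-0.047,0.071],[-0.15,0,0]],[[0.007,-0.066,0.063],[-0.172,0.004,0.004]],[[0.01,-0.085,0.056],[-0.172,0.004,0.004]],[[0.013,-0.104,0.049],[-0.172,0.004,0.004]],[[0.015,-0.123,0.042],[-0.172,0.004,0.004]],[[0.016,-0.142,0.035],[-0.172,0.004,0.004]]]'

```text
clock: 12.2
tool_pos: [0.5871, 0.1336, 0.307]
tcp_rot: [-0.523, -0.006, 0.019]
wrist_force: [-0.4, -0.1, -0.8]
gripper_width: 0.0181
```

```bash
python3 - <<'E'
from g import *
st();print(tip());p,Rm=tiptcp((.588,.0085,.19),30);to(p,Rm)
E
```

```text
12.2 pos [0.5871 0.1336 0.307 ] w 0.018106746038315944 F [-0.4062 -0.1058 -0.8054] j [-0.3158  0.2318  1.8326  0.9584  1.5848 -0.5892]
[[ 0.9998 -0.0164 -0.0103]
 [ 0.0194  0.8661  0.4995]
 [ 0.0007 -0.4996  0.8663]]
[0.5876 0.0986 0.1905]
shift [-0.0013 -0.0778 -0.0455] turn [-0.0005  0.0007  0.0002] | 2.1604752000815264 0.007145028466263561
```

carry_out --motion '[[[0,-0.012,-0.007],[0,0,0]],[[0,-0.026,-0.015],[0,0,0]],[[-0.001,-0.042,-0.025],[0,0,0]],[[-0.001,-0.058,-0.034],[0,0,0]],[[-0.001,-0.07,-0.041],[0,0,0]],[[-0.001,-0.078,-0.0455],[0,0,0]],[[-0.001,-0.078,-0.0455],[0,0,0]],[[-0.001,-0.078,-0.0455],[0,0,0]]]'

```text
clock: 12.87
tool_pos: [0.588, 0.0431, 0.3065]
tcp_rot: [-0.523, -0.005, 0.018]
wrist_force: [-0.5, -0.0, -0.9]
gripper_width: 0.0183
```

```bash
python3 - <<'E'
from g import *
from ov import *
st();print(tip());p,Rm=tiptcp((.588,.0085,.058),30);to(p,Rm)
s=camera("scene");t=camera("top");crop(s,200,170,200,150,"s13.png",4)
T_=tip();print("tip px scene crop4",(proj(s,T_)[0]-[200,170]+.5)*4-.5,"top",(proj(t,T_)[0]-[180,130]+.5)*5-.5)
crop(t,180,130,140,110,"t13.png",5)
E
```

```text
12.8667 pos [0.588  0.0431 0.3065] w 0.018325549158696827 F [-0.5168 -0.0081 -0.9156] j [-0.4487  0.2876  1.7632  0.8929  1.6866 -0.6487]
[[ 0.9998 -0.016  -0.0099]
 [ 0.0188  0.8664  0.4991]
 [ 0.0006 -0.4992  0.8665]]
[0.5885 0.0082 0.1901]
shift [-0.0005  0.0663 -0.1142] turn [-0.0009  0.0003  0.0007] | 3.168306424160563 0.009651539978099715
tip px scene crop4 [330.6241 317.2738] top [289.9399 209.646 ]
```

View pics/s13.png

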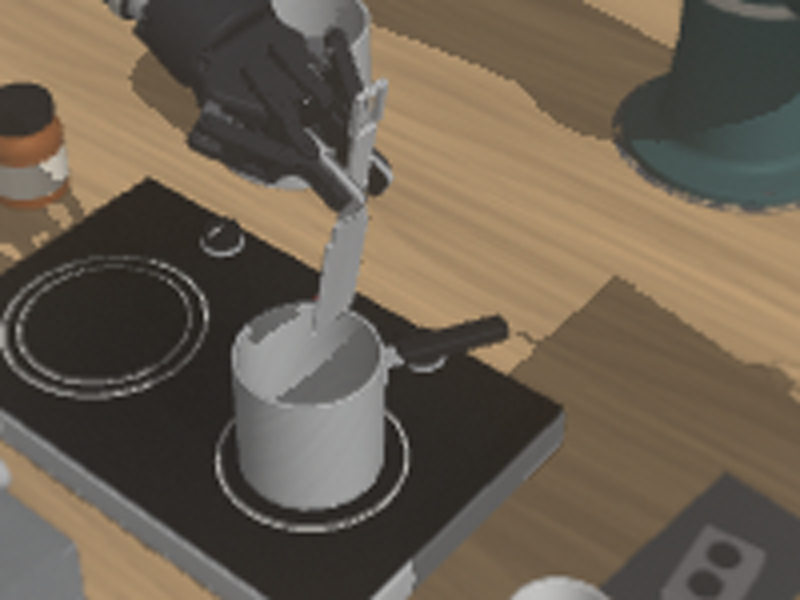

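View pics/t13.png

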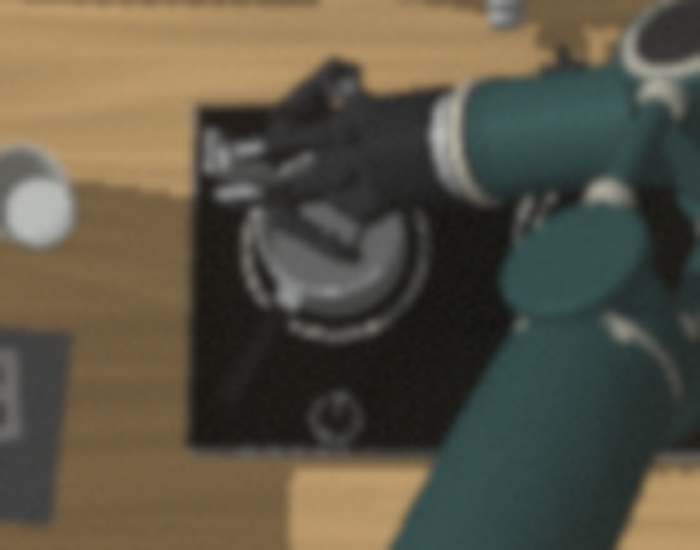

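The blade hangs over the pot opening with its tip at about (330,320), as predicted. I'll lower it in stages.

carry_out --motion '[[[0,0.006,-0.011],[0,0,0]],[[0,0.014,-0.024],[0,0,0]],[[0,0.022,-0.038],[0,0,0]],[[0,0.03,-0.052],[0,0,0]],[[0,0.037,-0.064],[0,0,0]],[[0,0.042,-0.072],[0,0,0]],[[0,0.043,-0.074],[0,0,0]],[[0,0.043,-0.074],[0,0,0]]]'

```text
clock: 13.63
tool_pos: [0.5873, 0.0445, 0.2196]
tcp_rot: [-0.521, -0.003, 0.02]
wrist_force: [-0.5, -0.9, -0.7]
gripper_width: 0.0182
```

```bash
python3 - <<'E'
from g import *
st();print(tip());p,Rm=tiptcp((.588,.0085,.056),30);to(p,Rm)
s=camera("scene");t=camera("top");crop(s,200,190,160,120,"s14.png",5)
T_=tip();print("tip px",(proj(s,T_)[0]-[200,190]+.5)*5-.5)
E
```

```text
13.6333 pos [0.5873 0.0445 0.2196] w 0.01819587330220943 F [-0.499  -0.9007 -0.7348] j [-0.4469  0.3794  1.8212  0.8854  1.5936 -0.7628]
[[ 0.9998 -0.0183 -0.0083]
 [ 0.02    0.867   0.4979]
 [-0.0019 -0.498   0.8672]]
[0.5875 0.0098 0.1031]
shift [ 0.0004  0.0226 -0.0415] turn [-0.0023 -0.0012 -0.0016] | 1.132895525174516 0.024578774523038676
tip px [415.9523 412.8844]
```

View pics/s14.png

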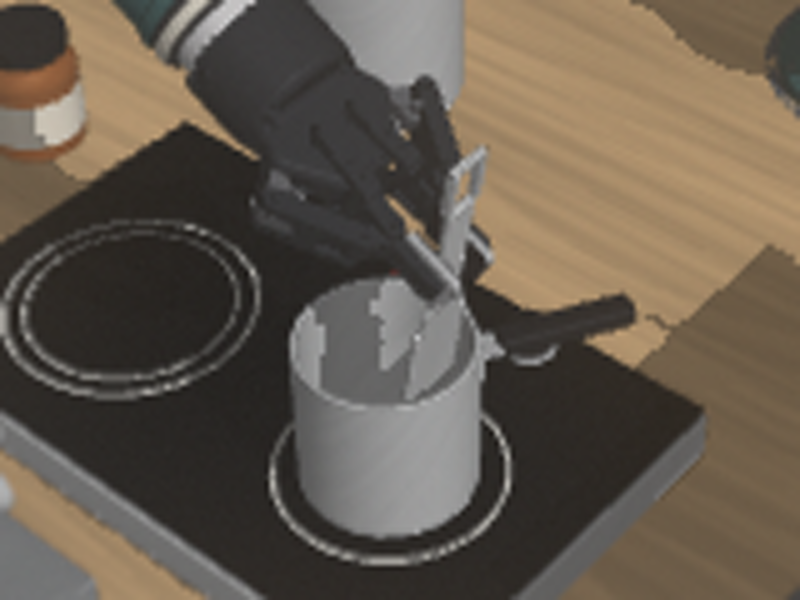

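carry_out --motion '[[[0,0.004,-0.007],[0,0,0]],[[0,0.008,-0.014],[0,0,0]],[[0,0.012,-0.021],[0,0,0]],[[0,0.016,-0.028],[0,0,0]],[[0,0.019,-0.034],[0,0,0]],[[0,0.021,-0.038],[0,0,0]],[[0,0.022,-0.04],[0,0,0]],[[0,0.022,-0.04],[0,0,0]]]'

```text
clock: 14.4
tool_pos: [0.5879, 0.0434, 0.175]
tcp_rot: [-0.522, -0.005, 0.019]
wrist_force: [0.7, 0.5, -1.0]
gripper_width: 0.0182
```

```bash
python3 - <<'E'
from g import *
st();print(tip())
s=camera("scene");t=camera("top");crop(s,200,190,160,120,"s15.png",5);crop(t,180,130,140,110,"t15.png",5)
E
```

```text
14.4 pos [0.5879 0.0434 0.175 ] w 0.018248594569639023 F [ 0.7051  0.4603 -0.9545] j [-0.4483  0.4363  1.8385  0.8849  1.5463 -0.8224]
[[ 0.9998 -0.0172 -0.0098]
 [ 0.0198  0.8667  0.4984]
 [-0.0001 -0.4985  0.8669]]
[0.5883 0.0085 0.0585]
```

View pics/s15.png

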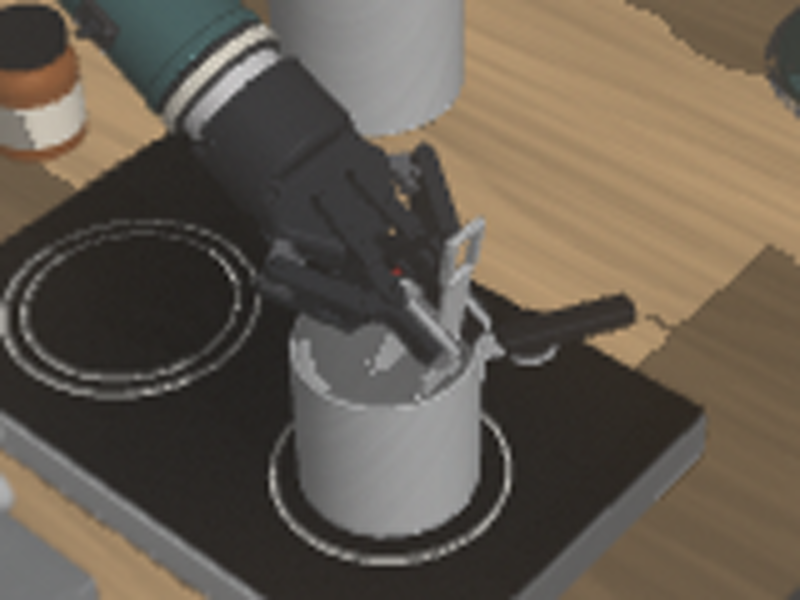

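View pics/t15.png

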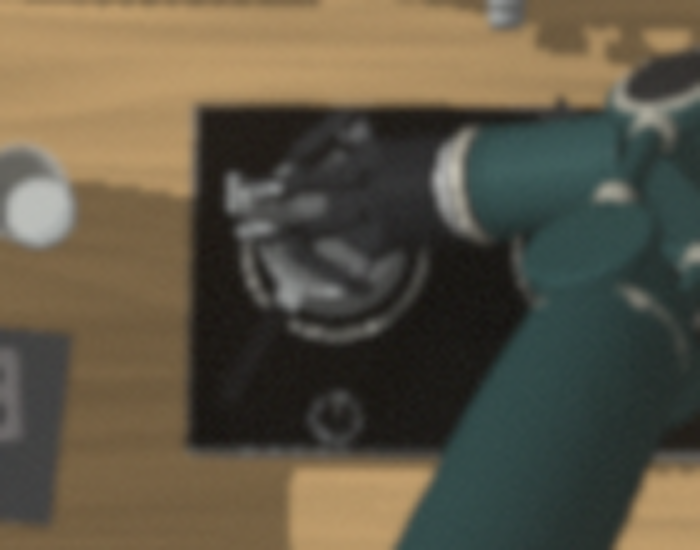

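carry_out --motion '[[[0,0.001,-0.002],[0,0,0]],[[0,0.002,-0.0035],[0,0,0]],[[0,0.003,-0.0052],[0,0,0]],[[0,0.0035,-0.006],[0,0,0]],[[0,0.0035,-0.006],[0,0,0]]]'

```text
clock: 14.92
tool_pos: [0.5882, 0.0434, 0.1686]
tcp_rot: [-0.522, -0.006, 0.019]
wrist_force: [0.9, 0.3, -1.3]
gripper_width: 0.0186
```

```bash
python3 - <<'E'
from g import *
st();print(tip())
E
```

```text
14.9167 pos [0.5882 0.0434 0.1686] w 0.018568217109821324 F [ 0.8817  0.3207 -1.3355] j [-0.4481  0.4447  1.8403  0.8854  1.5392 -0.8311]
[[ 0.9998 -0.0168 -0.0107]
 [ 0.0199  0.8666  0.4986]
 [ 0.0009 -0.4987  0.8668]]
[0.5887 0.0085 0.0522]
```

carry_out --motion '[[[0,0,0],[0,0,0]],[[0,0,0],[0,0,0]],[[0,0,0],[0,0,0]],[[0,0,0],[0,0,0]],[[0,0,0],[0,0,0]],[[0,0,0],[0,0,0]]]' --fingers 0.3

```text
clock: 15.42
tool_pos: [0.5883, 0.0434, 0.1688]
tcp_rot: [-0.522, -0.006, 0.019]
wrist_force: [0.2, 0.1, 0.1]
gripper_width: 0.0596
```

```bash
python3 - <<'E'
from g import *
st()
s=camera("scene");t=camera("top");crop(s,200,190,160,120,"s16.png",5);crop(t,180,130,140,110,"t16.png",5)
E
```

```text
15.4167 pos [0.5883 0.0434 0.1688] w 0.05957699596811414 F [0.1967 0.0565 0.1296] j [-0.4481  0.4446  1.8403  0.8855  1.5393 -0.8311]
[[ 0.9998 -0.0166 -0.0108]
 [ 0.0198  0.8666  0.4986]
 [ 0.0011 -0.4987  0.8668]]
```

View pics/s16.png

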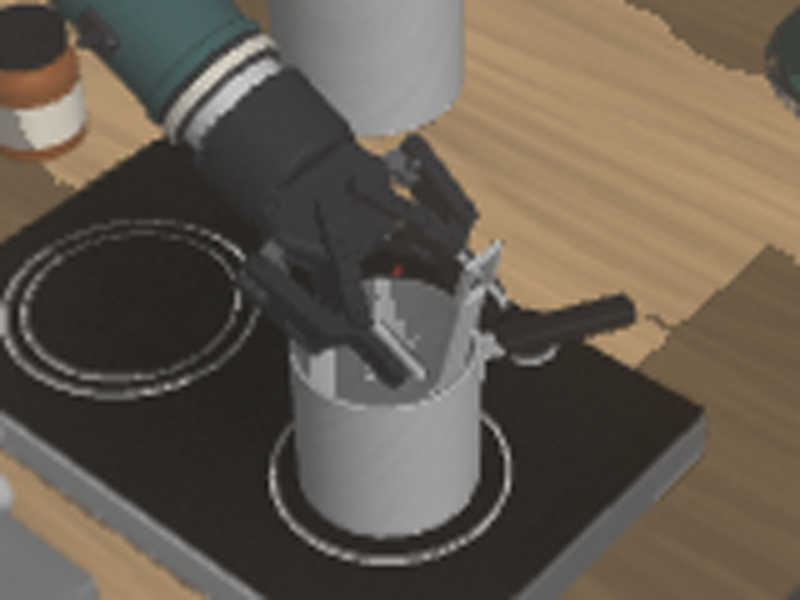

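View pics/t16.png

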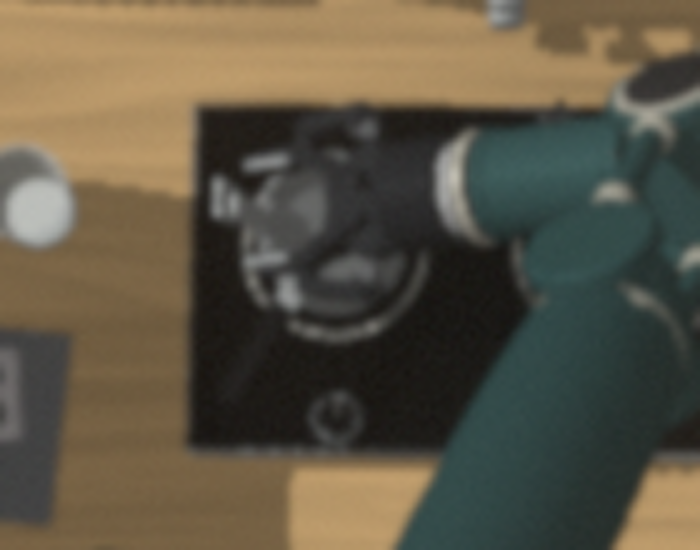

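The spatula has come to lean on the left rim and the fingers are clear on both sides. I'll withdraw along the tool axis.

carry_out --motion '[[[0,-0.008,0],[0,0,0]],[[0,-0.02,0],[0,0,0]],[[0,-0.035,0.002],[0,0,0]],[[0,-0.055,0.01],[0,0,0]],[[0,-0.075,0.025],[0,0,0]],[[0,-0.095,0.045],[0,0,0]],[[0,-0.115,0.065],[0,0,0]],[[0,-0.13,0.08],[0,0,0]],[[0,-0.14,0.09],[0,0,0]],[[0,-0.14,0.09],[0,0,0]]]'

```text
clock: 16.35
tool_pos: [0.591, -0.0353, 0.3209]
tcp_rot: [-0.525, -0.013, 0.016]
wrist_force: [-0.8, 0.1, -0.4]
gripper_width: 0.0599
```

```bash
python3 - <<'E'
from g import *
from ov import *
st()
s=camera("scene");t=camera("top")
a=(.588,-.0117,np.radians(-29.5))
draw(s,*a,(200,190,160,120),5,"s17.png",(.588,-.0125));draw(t,*a,(180,130,140,110),5,"t17.png",(.588,-.0125))
cv2.imwrite("pics/s17f.png",cv2.resize(s["color"],(784,588)))
E
```

```text
16.35 pos [ 0.591  -0.0353  0.3209] w 0.0599004988368763 F [-0.8428  0.0763 -0.4057] j [-0.5505  0.3384  1.6666  0.8442  1.781  -0.6792]
[[ 0.9998 -0.0119 -0.0161]
 [ 0.0184  0.865   0.5015]
 [ 0.0079 -0.5017  0.865 ]]
```

View pics/s17.png

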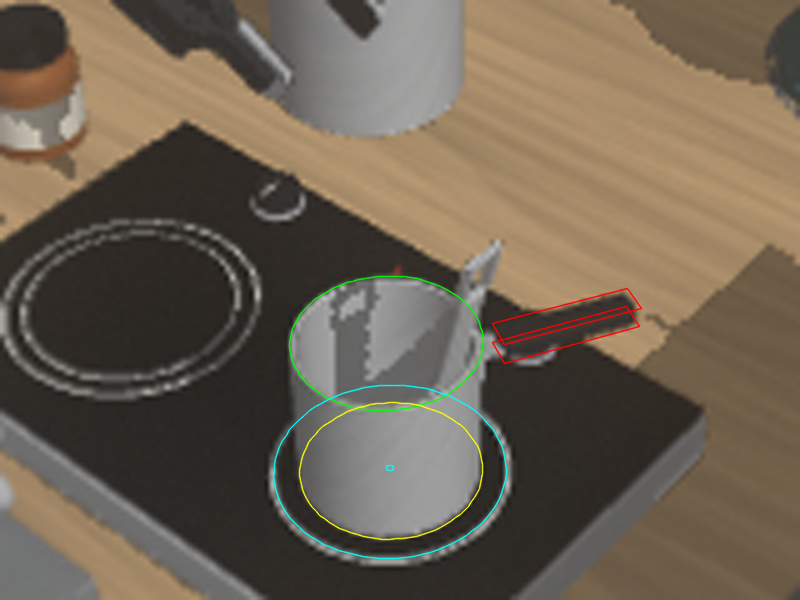

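View pics/t17.png

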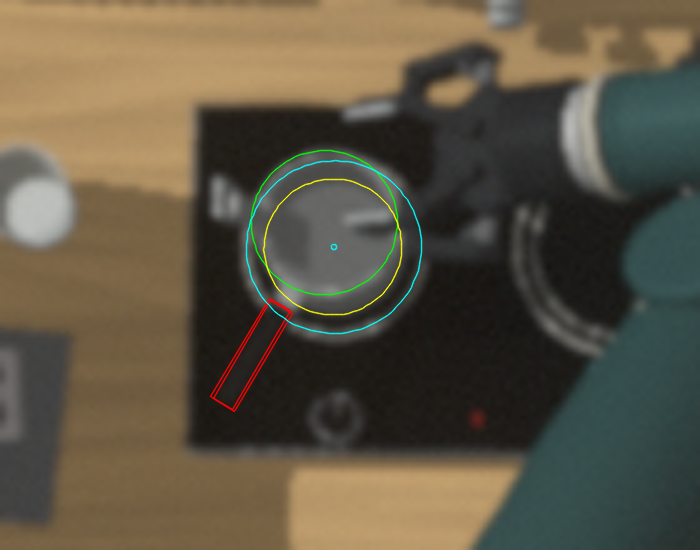

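View pics/s17f.png

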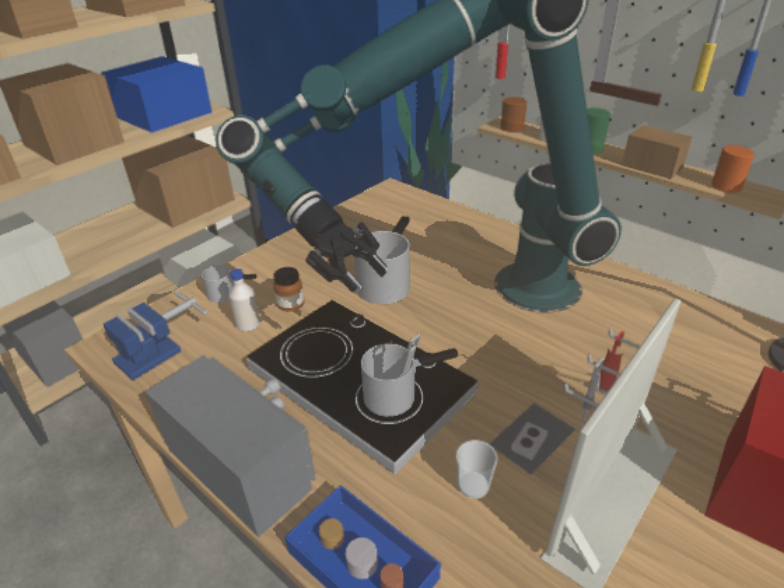

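The pot stands in the ring, the spatula leans in it, the other things are where they were, and the robot is clear. I'll hand it in.

```bash
python3 -c "
from workcell import job_done
print(job_done())"
```

```text
the job is handed in; nothing more can be done
None
```

I handed the job in at about 16.5 s of the 61 s allowed; it returned no verdict.

- **Pot:** I gripped it by its handle and slid it flat about 223 mm to the empty left ring. Tool height stayed constant within 0.3 mm during the slide. In the last camera overlays it sits within about 2–3 mm of the ring centre.
- **Spatula:** I gripped the handle about 127 mm above the blade edge and raised it 15 mm. I then drew it straight off the hook and lowered it blade down into the pot. I let go with the blade edge about 2 mm above the pot floor, by my estimate, and it came to lean on the left rim.
- **Last checks:** The camera pictures show the spatula standing blade down and leaning inside the pot. The file handle and scriber are still on their hooks. The cup, mould, jar and bottle look unmoved, and the gripper is clear of everything. I did not check the brush up close, but the arm never went near it.

No check failed. The blade edge itself was hidden inside the pot, so its final height comes from the tool pose and not from a picture.

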